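# Make up two board-repair kits from the component stock

## Robot

A 6-joint arm with a two-finger parallel gripper is mounted at the origin on the work surface. World frame = base frame: x ahead of the robot, y to its left, z up, the work surface at z = 0. Lengths are in m, angles in rad, forces in N, time in s.
With the tool pointing down it reaches from about 0.35 to 0.85 m from the base axis. Payload 8.1 kg.
Tool frame: the origin (TCP) lies on the centre line of the jaws, within the pads' length; the fingertips stand 22 mm ahead of it and the grasp point (between the pads) lies 3 mm ahead of it; y points along the fingers, x is the direction in which the jaws open and shut, and the axes are right-handed (so a half turn about y gives the same grasp; the last joint's range is limited). The gripper opens to 85 mm and grips with 20 to 120 N. Pads are 22 mm wide; open, the fingers measure 114 mm over their backs; the gripper's body (76 mm by 85 mm) begins 54 mm behind the grasp point. The pads swing forward as they close: fully open they stand 13 mm farther back than shut.
Start: joints at [-1.264, 0.13, 1.488, -0, 1.523, -0.085], TCP at [0.229, -0.555, 0.253] pointing down, gripper open.
Joint ranges: [-2.96, 2.96], [-0.89, 2.26], [0.02, 2.5], [-1.34, 4.48], [0, 2.73], [-2.66, 2.66]. Speed limits (rad/s): [2.39, 2.39, 2.79, 3.14, 3.14, 3.14].

## Interface

Orientations are given as a unit quaternion [x, y, z, w].
In Python, from station import manip gives the robot as it stands.
- The arm moves only by the tool arm_command, never from a script. Its argument "series" is a list of rows, each a list of 3 entries, a list of its own where there are three numbers: the shift along the tool's x, y, z scaled (see below), then the turn about the tool's y scaled (see below), then the closure, from -1 (fully open) to 1 (shut). In form: [[[dx, dy, dz], roll, fingers], ...]. A call has 1 to 20 rows; each row is the pose to reach, as a shift and turn from the pose commanded when the call began, along the tool's axes at that moment, turning the shorter way round; what a row does not reach only later rows make up. The controller multiplies each number of a shift by 750 mm and each number of a turn by pi rad. A row lasts 1/8 s, in which the tool goes at most 62.5 mm and 10.7 degrees, less where a joint would pass 70% of its speed; a pose out of reach is approached as far as the arm can. A call with a number of a shift or a turn outside -1 to 1 is refused whole. A call with a gripper value outside its range is refused whole. The fingers move at their own pace and stop on an object; "newtons" is the grip in N (left out, the last holds). Time passes only in rows, so rows that repeat a pose let the fingers close. It gives the time, the measured TCP pose, the force and the opening at its end, in the units of the state.
- manip.sense(): the state, without advancing time (a new reading comes with each control period).
- manip.capture(name): name is "side" or "top" or "wrist"; returns a dict with "color" (480x640x3 uint8, red, green, blue), "fx", "fy", "cx", "cy" (pixels), "dist" ([k1, k2, p1, p2, k3] as OpenCV has them; the pictures are not rectified), "eye" and "attitude" of the camera in the world. Camera axes: x right, y up, looking along -z (the intrinsics and any distortion apply to the point x, -y, -z); pixel columns grow to the right and rows downward; lengths in m; the calibration is good to about 2 mm. A picture is of the moment at which its call begins. There is no depth.
- manip.job_done(): hands the job in, once; it reports no verdict.
The state is a dict: "time": time; "joint_pos": joint angles; "joint_velocities": joint speeds; "joint_torque": joint torques, N m; "tool_pos": TCP position; "tool_rot": TCP orientation; "ft_force": force on the tool from outside, world axes, zero at the start; "torque": the same for the moment, N m; "opening": finger opening in m.
Only numpy, scipy, OpenCV 4.12 (cv2) and the standard library are available. Lean on these libraries where they do the work, as an engineer would, in place of code of your own. Each camera call takes 0.05 s, during which the arm holds its last target.

## Task

Make up the parts kits for the two board repairs from the stock tray: the heatsink, the black capacitor and the white relay go into the blue kit tray, the maroon transformer and the small yellow-taped transformer into the orange one. Set each part down, without dropping it, upright and fully down in the tray pocket formed for it. Leave the ring choke in the stock and do not disturb the spray can or the desoldering pump.

Things in the scene. Friction and masses are not known exactly. Their poses are not given: they have to be found in the camera images.
- transformer_c (a point): Encapsulated mains transformer, a maroon block 57 (own x) x 48 (own y) x 44 mm high over all; the side walls rise to 36 mm, above them is a smaller raised step of 34 x 29 mm. About 0.26 kg. The point is its centre, 22 mm above its underside; z is up. Starts upright on the 3 mm floor of the flat grey-green stock tray (rim 11 mm above the bench).
- heatsink_c (a point): Aluminium heatsink 60 (own x) x 45 (own y) x 36 mm high, upright fins running along x; grip it over the outer fins, across y. About 0.09 kg. The point is its centre, 18 mm above its underside; z is up. Starts upright on the 3 mm floor of the flat grey-green stock tray (rim 11 mm above the bench).
- capacitor_c (a point): Black electrolytic capacitor, an upright cylinder of diameter 35 mm, 50 mm high, with a bare aluminium top. About 0.06 kg. The point is its centre, 25 mm above its underside; z is up. Starts upright on the 3 mm floor of the flat grey-green stock tray (rim 11 mm above the bench).
- relay_c (a point): White plastic relay 32 (own x) x 27 (own y) x 32 mm high. About 0.035 kg. The point is its centre, 16 mm above its underside; z is up. Starts upright on the 3 mm floor of the flat grey-green stock tray (rim 11 mm above the bench).
- ferrite_c (a point): Small ferrite transformer, black top and base with a yellow-taped winding, 28 (own x) x 25 (own y) x 30 mm high. About 0.035 kg. The point is its centre, 15 mm above its underside; z is up. Starts upright on the 3 mm floor of the flat grey-green stock tray (rim 11 mm above the bench).
- kit_blue: Blue fixed kit tray, 200 (own x) x 82 x 8 mm high; origin under its centre at bench height, x roughly away from the robot. Pockets along its x axis (y = 0): relay's at x = -70 mm (48 x 43 mm), heatsink's at -2 (76 x 61), capacitor's at +68 (52 x 52); 6 mm deep, dark floors 2 mm above the bench. Only 8 mm free round a part: grip with fingertips 12 mm or more above its underside, across the tray's y.
- kit_orange: Orange fixed kit tray, 138 (own x) x 82 x 8 mm high; origin under its centre at bench height, x roughly away from the robot. Pockets along its x axis (y = 0): maroon transformer's at x = -26 mm (74 x 64 mm), small yellow-taped transformer's at +40 (44 x 41); 6 mm deep, dark floors 2 mm above the bench. Only 8 mm free round a part: grip as for the blue tray.
- choke: Ring choke, a copper-wound ring of diameter 43 mm lying flat among the stock, 17 mm high. Not wanted: stays where it is. Origin: centre of its underside.
- spray_can: Bystander: upright contact-cleaner spray can, diameter 53 mm, 198 mm high, red cap, to the left of the trays. Origin: centre of its underside.
- pump: Bystander: desoldering pump (aluminium barrel, blue frame, black plunger), 200 mm long along its own x, 22 mm high, lying beyond the trays, to the right. Origin: near its middle, at its underside.
There are look-alikes about, which are no part of the job. Leave any purple look-alike of the part that bears ferrite_c alone.

How it is judged:
By the outcome, as a careful person would: the job done as asked, in the order asked, and still so for the second after the job is handed in, with the robot touching nothing.
It also fails if it takes over 115 s, if anything falls off the work surface, if the arm or the gripper's body presses on something with over 40 N, if the wrist force passes 120 N, or if a joint passes its speed limit or range.

## Working session

There is one attempt and no reset: what is moved stays moved. The work goes in short steps, Python scripts to look and compute and a tool call to move; the robot and the scene stay as the last step left them, time stands still between calls to the robot, and variables do not carry over. Pictures are saved under pics/ and viewed, and the job is handed in when it is done.

Besides the shell and the picture viewer there is one more tool, called after ">>>" as name([rows], argument=value, ...), one row to a line, values as JSON. arm_command: Moves the arm, as the interface text tells. Shifts and turns lie within -1 to 1; 1 stands for 750 mm of shift or pi rad of turn. Its arguments: {"type":"object","properties":{"series":{"type":"array"},"newtons":{"type":"number"}},"required":["series"]}

```bash
ls; mkdir -p pics; python3 - <<'E'
from station import manip
import cv2
s=manip.sense()
for k,v in s.items(): print(k,v)
for n in ("side","top","wrist"):
    c=manip.capture(n)
    print(n,{k:c[k] for k in c if k!="color"})
    cv2.imwrite(f"pics/{n}0.png",c["color"][:,:,::-1])
E
```

```text
pics
time 0.0
joint_pos [-1.26442858e+00  1.31168595e-01  1.48928385e+00  4.05810309e-05
  1.52300947e+00 -8.53588212e-02]
joint_velocities [ 0.00023723  0.00047316  0.00091647 -0.00018857  0.00102412 -0.00048526]
joint_torque [-1.24572118e-03 -5.69407225e+01 -5.00555062e+01 -4.31712078e-04
  1.48667931e-02 -2.90617015e-05]
tool_pos [ 0.22897187 -0.55403632  0.25223746]
tool_rot [-0.58732194  0.39364077 -0.39262669  0.58817018]
ft_force [0.83515768 0.85240198 0.13363617]
torque [-0.03560701  0.06325514 -0.02374054]
opening 0.08547408133620234
side {'fx': 484.04550235694757, 'fy': 484.04550235694757, 'cx': 327.1772590502703, 'cy': 243.58518631772063, 'dist': array([-0.03741464,  0.        ,  0.        ,  0.        ,  0.        ]), 'eye': array([0.12014701, 0.74721544, 0.77765554]), 'attitude': array([-0.12401092,  0.39067331,  0.86413778, -0.29199583])}
top {'fx': 617.1085137615767, 'fy': 617.1085137615767, 'cx': 317.9399186372504, 'cy': 241.82076766980785, 'dist': array([-0.19956354,  0.        ,  0.        ,  0.        ,  0.        ]), 'eye': array([0.37034995, 0.07148958, 1.35648388]), 'attitude': array([-0.06541211,  0.06736637,  0.70400631, -0.7039589 ])}
wrist {'fx': 407.4506652062162, 'fy': 407.4506652062162, 'cx': 324.6271747192906, 'cy': 246.10937476718678, 'dist': array([0.01298021, 0.        , 0.        , 0.        , 0.        ]), 'eye': array([ 0.29002971, -0.52736727,  0.37367189]), 'attitude': array([-0.11015724,  0.07445425, -0.55086622,  0.82393468])}
```

View pics/top0.png

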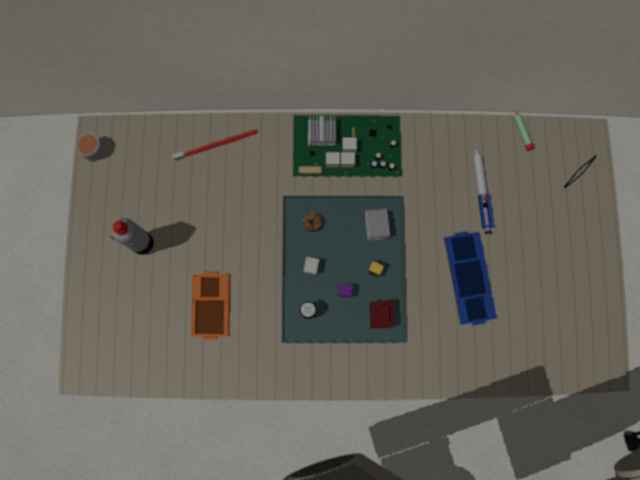

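View pics/side0.png

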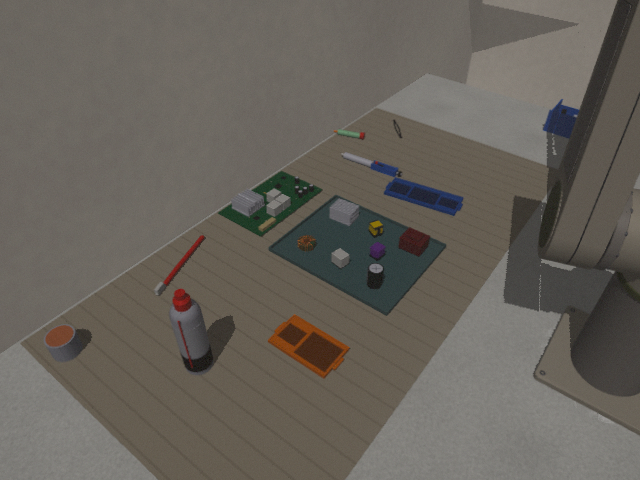

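View pics/wrist0.png

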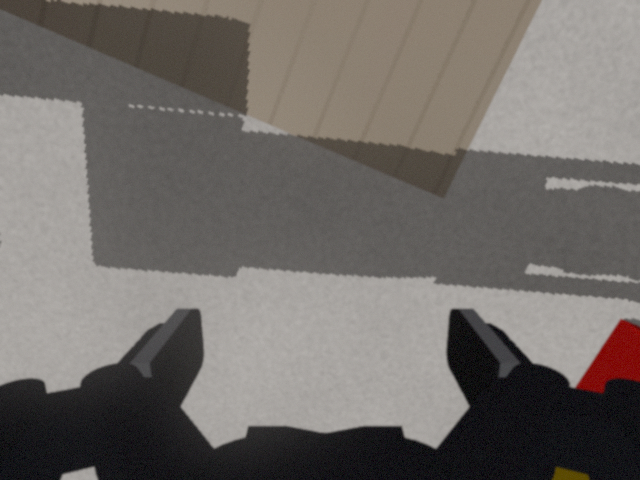

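```bash
cat > h.py <<'E'
from station import manip
import cv2, numpy as np
from scipy.spatial.transform import Rotation as R
np.set_printoptions(precision=4,suppress=True)
def cap(n,save=None):
    c=manip.capture(n)
    if save: cv2.imwrite(f"pics/{save}.png",c["color"][:,:,::-1])
    return c
def K(c): return np.array([[c["fx"],0,c["cx"]],[0,c["fy"],c["cy"]],[0,0,1]])
def px2w(c,px,z):
    p=cv2.undistortPoints(np.array(px,float).reshape(-1,1,2),K(c),c["dist"]).reshape(-1,2)
    d=np.c_[p[:,0],-p[:,1],-np.ones(len(p))]
    d=R.from_quat(c["attitude"]).apply(d)
    e=c["eye"]; t=(z-e[2])/d[:,2]
    return e+d*t[:,None]
def w2px(c,P):
    P=np.array(P,float).reshape(-1,3)
    q=R.from_quat(c["attitude"]).inv().apply(P-c["eye"])*[1,-1,-1]
    return cv2.projectPoints(q.reshape(-1,1,3),np.zeros(3),np.zeros(3),K(c),c["dist"])[0].reshape(-1,2)
E
python3 - <<'E'
import cv2
a=cv2.imread("pics/top0.png")
cv2.imwrite("pics/top0z.png",cv2.resize(a[185:350,275:415],None,fx=4.2,fy=3.6*1,interpolation=cv2.INTER_CUBIC))
b=cv2.hconcat([cv2.resize(a[225:335,435:505],None,fx=5,fy=5,interpolation=2),cv2.resize(a[260:370,175:245],None,fx=5,fy=5,interpolation=2)])
cv2.imwrite("pics/top0k.png",b)
E
```

```text
(no output)
```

View pics/top0z.png

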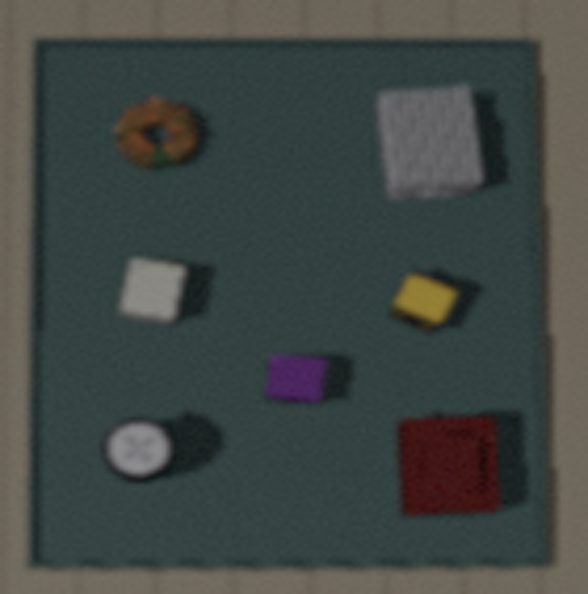

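View pics/top0k.png

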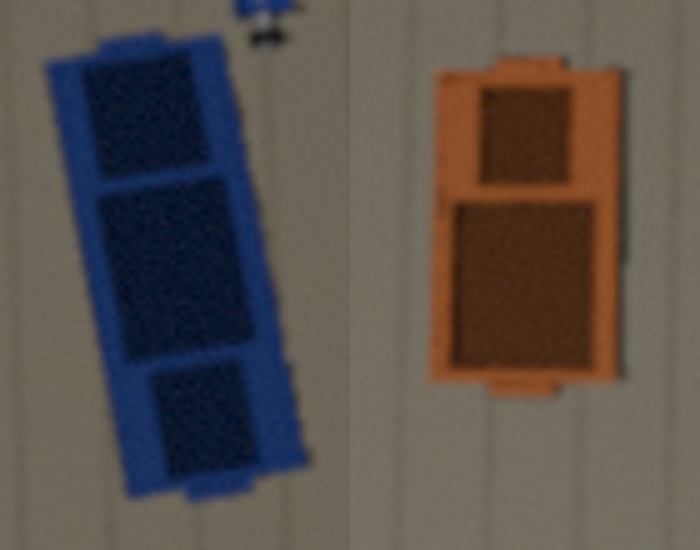

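```bash
cat > m0.py <<'E'
from h import *
c=cap("top"); im=c["color"]
S=4
big=cv2.resize(im,None,fx=S,fy=S,interpolation=cv2.INTER_CUBIC)
hsv=cv2.cvtColor(big,cv2.COLOR_RGB2HSV)
def go(name,box,lo,hi,z,fill=False):
    x0,y0,x1,y1=[v*S for v in box]
    m=cv2.inRange(hsv[y0:y1,x0:x1],np.array(lo),np.array(hi))
    cs,_=cv2.findContours(m,cv2.RETR_EXTERNAL,cv2.CHAIN_APPROX_NONE)
    k=max(cs,key=cv2.contourArea).reshape(-1,2)+[x0,y0]
    px=(k+0.5)/S-0.5
    w=px2w(c,px,z)[:,:2]
    r=cv2.minAreaRect((w*1000).astype(np.float32))
    b=cv2.boxPoints(r); e=[b[1]-b[0],b[2]-b[1]]
    L=max(e,key=np.linalg.norm)
    print(name,"ctr",np.array(r[0]),"size",np.array(r[1]),"long-axis deg",np.degrees(np.arctan2(L[1],L[0])))
# open-cv hsv
go("blue",(435,225,505,335),(100,120,40),(130,255,255),.008)
go("orange",(175,260,245,370),(0,120,60),(20,255,255),.008)
go("heatsink",(350,200,400,250),(0,0,110),(179,60,255),.039)
go("cap",(290,295,330,325),(0,0,120),(179,60,255),.053)
go("relay",(295,250,328,280),(0,0,130),(179,60,255),.035)
go("maroon",(360,290,402,335),(0,100,40),(15,255,255),.039); go("maroon",(360,290,402,335),(165,100,40),(179,255,255),.039)
go("yellow",(362,255,392,280),(20,100,70),(35,255,255),.033)
go("yellowall",(362,255,392,280),(20,0,0),(35,255,255),.033)
for p in [(384,314),(376,268),(377,224),(312,265),(308,310)]: print(p,im[p[1],p[0]],hsv[p[1]*S,p[0]*S])
E
python3 m0.py
```

```text
blue ctr [ 546.3895 -271.2704] size [208.0613  81.6792] long-axis deg 8.906183
orange ctr [486.3317 305.6483] size [149.0572  83.9534] long-axis deg 0.66108024
heatsink ctr [662.2083 -39.9075] size [2.1955 6.7182] long-axis deg -0.92009145
cap ctr [473.7098  90.0243] size [26.2627 26.2043] long-axis deg 26.70014
relay ctr [571.0078  83.4292] size [23.6142 28.656 ] long-axis deg -10.1832285
maroon ctr [465.0037 -68.2692] size [57.1652 49.6733] long-axis deg 1.9923686
maroon ctr [468.0482 -51.8047] size [17.6379 34.238 ] long-axis deg -16.351528
yellow ctr [565.4074 -58.1945] size [28.5733 24.4929] long-axis deg 64.38494
yellowall ctr [563.9752 -57.7674] size [31.7672 32.0262] long-axis deg -26.950418
(384, 314) [63 16 18] [  0 179  64]
(376, 268) [146 125  50] [ 24 166 146]
(377, 224) [103 103 105] [120   5 102]
(312, 265) [137 135 129] [ 21  13 137]
(308, 310) [125 125 127] [120   4 126]
```

```bash
sed -i '/^# open-cv/,$d' m0.py; cp m0.py mm.py; cat >> m0.py <<'E'
go("heatsink",(355,200,400,250),(0,0,80),(179,50,255),.039)
go("cap",(290,295,330,325),(0,0,85),(179,60,255),.053)
go("relay",(295,250,328,280),(0,0,90),(179,70,255),.035)
# pockets
for n,box,lo,hi in [("blue",(440,228,498,328),(100,120,10),(130,255,62)),("orange",(185,265,235,345),(0,120,30),(20,255,110))]:
    x0,y0,x1,y1=[v*S for v in box]
    sub=hsv[y0:y1,x0:x1]
    print(n,np.percentile(sub[...,2][cv2.inRange(sub,np.array(lo[:2]+(0,)),np.array(hi[:2]+(255,)))>0],[10,30,50,70,90]))
    m=cv2.inRange(sub,np.array(lo),np.array(hi))
    cs,_=cv2.findContours(m,cv2.RETR_EXTERNAL,cv2.CHAIN_APPROX_NONE)
    for k in cs:
        if cv2.contourArea(k)<900: continue
        k=k.reshape(-1,2)+[x0,y0]; w=px2w(c,(k+.5)/S-.5,.005)[:,:2]
        r=cv2.minAreaRect((w*1000).astype(np.float32)); print(n,np.array(r[0]),np.array(r[1]),r[2])
E
python3 m0.py
```

```text
heatsink ctr [660.88   -60.6383] size [68.265  50.6841] long-axis deg 5.0131106
cap ctr [473.7669  89.9271] size [29.6196 30.1024] long-axis deg -89.96154
relay ctr [570.954   83.7542] size [29.6507 35.4766] long-axis deg -10.435295
blue [43. 44. 53. 89. 95.]
blue [ 477.3409 -281.8772] [47.474  41.2821] 8.774845123291016
blue [ 544.9544 -271.4772] [75.1083 59.68  ] 9.19158935546875
blue [ 614.2115 -260.3554] [51.3094 49.9901] 9.159052848815918
orange [ 69.  72.  84. 131. 140.]
orange [460.2766 307.3182] [74.7523 64.9107] 0.3533998727798462
orange [526.55   307.8431] [44.604  41.9145] 0.23475024104118347
```

```bash
cat > tip.py <<'E'
from h import *
import sys
c=manip.capture("wrist") if len(sys.argv)<2 else cap("wrist",sys.argv[1])
s=manip.sense(); T=R.from_quat(s["tool_rot"])
print(T.as_matrix(), s["tool_pos"],s["opening"], s["time"])
e=T.inv().apply(c["eye"]-s["tool_pos"]); print("cam in tool",e)
A=(T.inv()*R.from_quat(c["attitude"])); print(A.as_matrix())
def ray(px):
    p=cv2.undistortPoints(np.array(px,float).reshape(1,1,2),K(c),c["dist"]).ravel()
    return A.apply([p[0],-p[1],-1])
w=s["opening"]
# project points on the pads plane for candidate forward distances
for y in [0,.009,.022,.03]:
    P=[[sx*w/2,y,z] for sx in(1,-1) for z in(-.011,.011)]
    print(y,w2px(c,T.apply(P)+s["tool_pos"]).round(0).tolist())
E
python3 tip.py
```

```text
[[ 0.3819 -0.0002  0.9242]
 [-0.9242  0.0006  0.3819]
 [-0.0006 -1.      0.    ]] [ 0.2291 -0.5544  0.2529] 0.08527953790591375 0.3
cam in tool [-0.0016 -0.1212  0.0666]
[[ 1.     -0.0001 -0.0001]
 [-0.0001  0.2637 -0.9646]
 [ 0.0001  0.9646  0.2637]]
0 [[456.0, 374.0], [462.0, 313.0], [203.0, 374.0], [197.0, 313.0]]
0.009 [[448.0, 360.0], [453.0, 302.0], [210.0, 359.0], [205.0, 302.0]]
0.022 [[439.0, 342.0], [443.0, 289.0], [219.0, 342.0], [215.0, 289.0]]
0.03 [[433.0, 332.0], [437.0, 281.0], [224.0, 332.0], [220.0, 281.0]]
```

```bash
cat > plan.py <<'E'
from h import *
import sys
s=manip.sense(); T=R.from_quat(s["tool_rot"])
x,y,z,yaw=map(float,sys.argv[1:5])
d=T.inv().apply(np.array([x,y,z])/1000-s["tool_pos"])
M=T.as_matrix(); cur=np.degrees(np.arctan2(M[1,0],M[0,0]))
dy=(yaw-cur+180)%360-180
print("t",s["time"],"pos",s["tool_pos"]*1000,"yaw",cur,"open",s["opening"],"F",s["ft_force"])
print("shift",(d/.75).round(4).tolist(),"roll",round(-dy/180,4),"rows>=",np.linalg.norm(d)/.0625,abs(dy)/10.7)
E
python3 plan.py 663 -62 180 -85
```

```text
t 0.3 pos [ 229.0993 -554.3632  252.9453] yaw -67.54925662095958 open 0.08527953790591375 F [-0.0702 -0.5203  0.4991]
shift [-0.3857, 0.0975, 0.7854] roll 0.0969 rows>= 10.564996605420362 1.6309105961720032
```

>>> arm_command([
  [[-0.386,0.097,0.785],0.097,-0.5],
  [[-0.386,0.097,0.785],0.097,-0.5],
  [[-0.386,0.097,0.785],0.097,-0.5],
  [[-0.386,0.097,0.785],0.097,-0.5],
  [[-0.386,0.097,0.785],0.097,-0.5],
  [[-0.386,0.097,0.785],0.097,-0.5],
  [[-0.386,0.097,0.785],0.097,-0.5],
  [[-0.386,0.097,0.785],0.097,-0.5],
  [[-0.386,0.097,0.785],0.097,-0.5],
  [[-0.386,0.097,0.785],0.097,-0.5],
  [[-0.386,0.097,0.785],0.097,-0.5],
  [[-0.386,0.097,0.785],0.097,-0.5],
  [[-0.386,0.097,0.785],0.097,-0.5],
  [[-0.386,0.097,0.785],0.097,-0.5],
], newtons=30)

```text
time: 2.05
tool_pos: [0.6623, -0.0633, 0.1808]
tool_rot: [0.521, -0.478, 0.478, -0.521]
ft_force: [-0.5, 0.4, 0.5]
opening: 0.064
```

```bash
python3 tip.py w1; python3 plan.py 663 -62 180 -85
```

```text
[[ 0.0854  0.0003  0.9963]
 [-0.9963 -0.0002  0.0854]
 [ 0.0003 -1.      0.0003]] [ 0.6623 -0.0634  0.1809] 0.06417671419779832 2.1
cam in tool [-0.0016 -0.1212  0.0661]
[[ 1.     -0.0003 -0.0006]
 [-0.0005  0.2637 -0.9646]
 [ 0.0004  0.9646  0.2637]]
0 [[425.0, 372.0], [429.0, 312.0], [234.0, 372.0], [230.0, 312.0]]
0.009 [[419.0, 358.0], [422.0, 301.0], [239.0, 358.0], [236.0, 301.0]]
0.022 [[411.0, 340.0], [414.0, 287.0], [246.0, 340.0], [243.0, 287.0]]
0.03 [[407.0, 331.0], [410.0, 280.0], [250.0, 331.0], [247.0, 280.0]]
t 2.1 pos [662.3192 -63.3789 180.916 ] yaw -85.102561763018 open 0.06417671419779832 F [-0.4941 -0.3876 -0.7818]
shift [-0.0018, 0.0012, 0.0011] roll -0.0006 rows>= 0.028639850767291326 0.009585211497009557
```

View pics/w1.png

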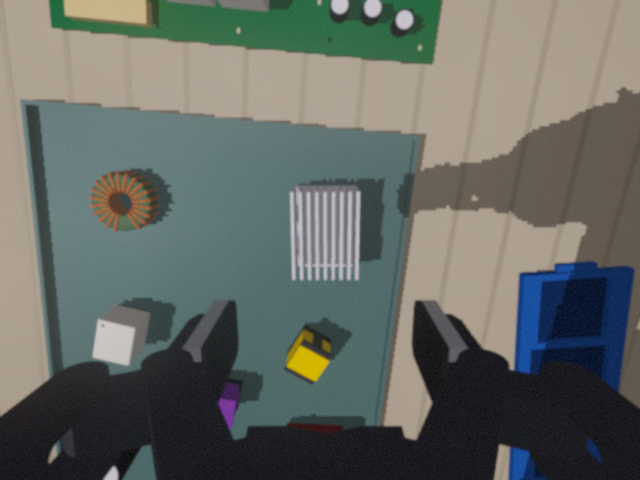

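```bash
cat > meas.py <<'E'
from h import *
import sys
# corners: image-name args handled by caller
def rect(c,px,z,name=""):
    w=px2w(c,px,z)[:,:2]*1000
    r=cv2.minAreaRect(w.astype(np.float32)); b=cv2.boxPoints(r); e=[b[1]-b[0],b[2]-b[1]]
    L=max(e,key=np.linalg.norm)
    print(name,"ctr",np.array(r[0]),"size",np.array(r[1]),"long deg",np.degrees(np.arctan2(L[1],L[0])))
def mask(c,box,lo,hi,S=2):
    im=cv2.resize(c["color"],None,fx=S,fy=S,interpolation=2); hsv=cv2.cvtColor(im,cv2.COLOR_RGB2HSV)
    x0,y0,x1,y1=[v*S for v in box]
    m=cv2.inRange(hsv[y0:y1,x0:x1],np.array(lo),np.array(hi))
    m=cv2.morphologyEx(m,cv2.MORPH_CLOSE,np.ones((2*S+1,2*S+1)))
    cs,_=cv2.findContours(m,cv2.RETR_EXTERNAL,cv2.CHAIN_APPROX_NONE)
    k=max(cs,key=cv2.contourArea).reshape(-1,2)+[x0,y0]
    return (k+.5)/S-.5
E
python3 - <<'E'
from meas import *
c=cap("wrist")
im=c["color"]
rect(c,mask(c,(280,175,375,290),(0,0,150),(179,60,255)),.039,"heatsink")
rect(c,[(291,191),(360,191),(359,280),(291,280)],.039,"hs corners")
rect(c,mask(c,(280,320,345,385),(22,120,150),(35,255,255)),.033,"yellow")
rect(c,mask(c,(85,300,160,370),(0,0,195),(179,60,255)),.035,"relay")
a=np.hstack([cv2.resize(im[310:390,270:350],(400,400),interpolation=2),cv2.resize(im[295:375,80:160],(400,400),interpolation=2)])
b=cv2.resize(im[170:290,270:390],(400,400),interpolation=2); cv2.imwrite("pics/z1.png",a[:,:,::-1]); cv2.imwrite("pics/z2.png",b[:,:,::-1])
s=cap("side"); cv2.imwrite("pics/z3.png",cv2.resize(s["color"][195:300,300:440],None,fx=5,fy=5,interpolation=2)[:,:,::-1])
E
```

```text
heatsink ctr [663.9724 -59.5225] size [63.2962 41.3249] long deg 5.070597
hs corners ctr [662.9069 -62.2027] size [60.9638 46.5955] long deg 4.8959255
yellow ctr [567.4561 -57.7066] size [29.0252 27.2238] long deg 63.497677
relay ctr [570.4357  83.8471] size [24.6427 29.592 ] long deg -10.658391
```

View pics/z1.png

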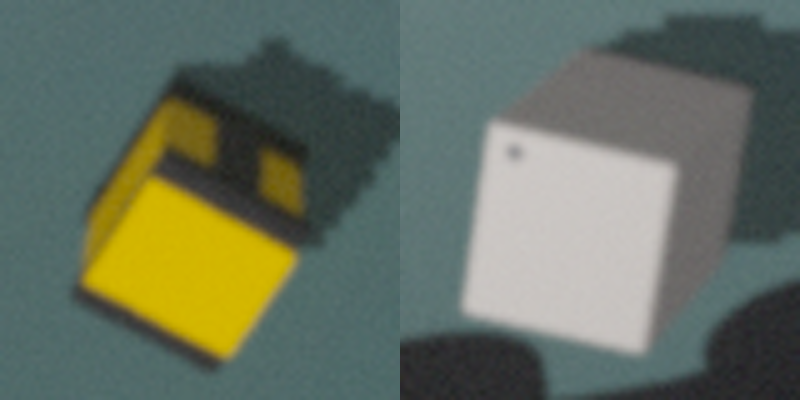

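View pics/z2.png

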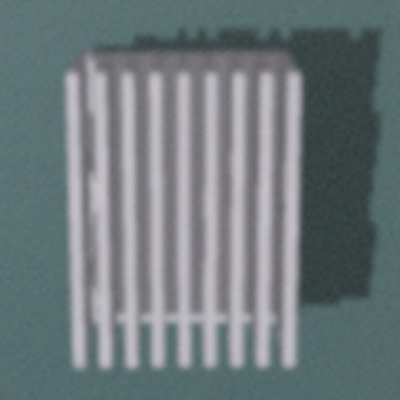

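View pics/z3.png

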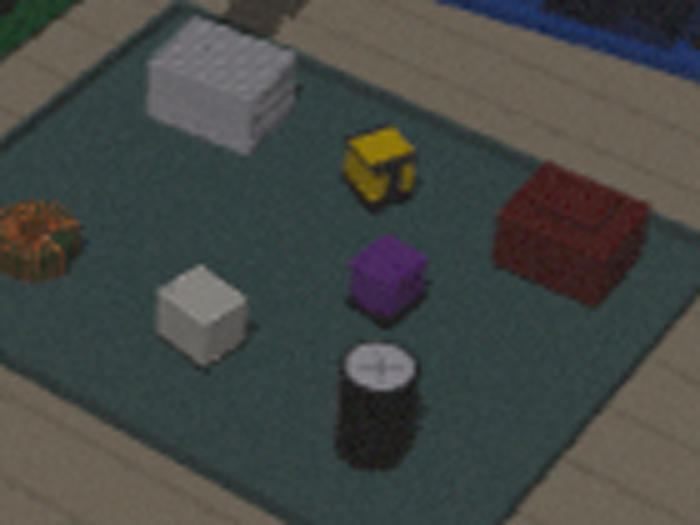

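>>> arm_command([
  [[-0.0015,0.07,0.001],0,-0.5],
  [[-0.0015,0.14,0.001],0,-0.5],
  [[-0.0015,0.17,0.001],0,-0.5],
  [[-0.0015,0.192,0.001],0,-0.5],
  [[-0.0015,0.192,0.001],0,-0.5],
  [[-0.0015,0.192,0.001],0,0.2],
  [[-0.0015,0.192,0.001],0,0.3],
  [[-0.0015,0.192,0.001],0,0.4],
  [[-0.0015,0.192,0.001],0,0.5],
  [[-0.0015,0.192,0.001],0,0.5],
  [[-0.0015,0.192,0.001],0,0.5],
], newtons=30)

```text
time: 3.58
tool_pos: [0.6652, -0.0613, 0.0391]
tool_rot: [-0.521, 0.477, -0.479, 0.522]
ft_force: [-0.1, -0.9, 6.2]
opening: 0.044
```

```bash
python3 tip.py w2|tail -6; python3 plan.py 545 -271.5 80 -81.1
```

```text
[-0.0005  0.2635 -0.9646]
 [ 0.0002  0.9646  0.2635]]
0 [[395.0, 372.0], [398.0, 312.0], [263.0, 372.0], [260.0, 312.0]]
0.009 [[391.0, 358.0], [394.0, 301.0], [266.0, 358.0], [264.0, 301.0]]
0.022 [[386.0, 340.0], [388.0, 287.0], [271.0, 340.0], [269.0, 287.0]]
0.03 [[383.0, 331.0], [385.0, 280.0], [274.0, 331.0], [272.0, 280.0]]
t 3.625 pos [665.1519 -61.2728  39.1042] yaw -85.00997385065928 open 0.044593163210197274 F [-0.0675 -0.0498  6.4578]
shift [0.2654, -0.055, -0.1838] roll -0.0217 rows>= 3.9291133038739146 0.36541811688404663
```

View pics/w2.png

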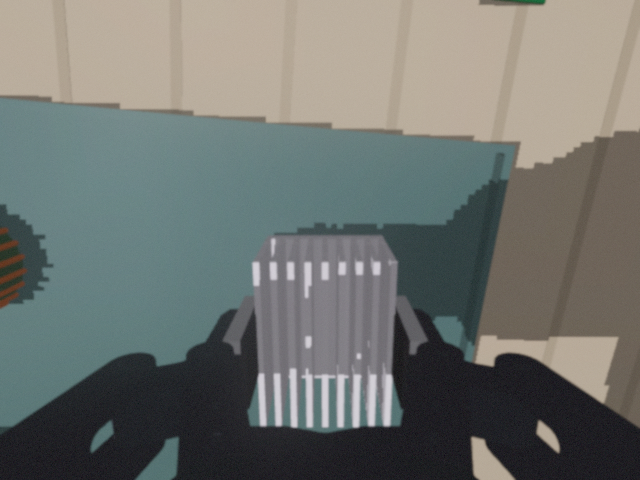

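>>> arm_command([
  [[0,-0.03,0],0,0.5],
  [[0,-0.08,0],0,0.5],
  [[0,-0.1,0],0,0.5],
  [[0,-0.1,0],0,0.5],
  [[0,-0.1,0],0,0.5],
])

```text
time: 4.25
tool_pos: [0.6625, -0.0608, 0.1101]
tool_rot: [0.522, -0.478, 0.477, -0.521]
ft_force: [-0.3, 0.1, -1.0]
opening: 0.0442
```

```bash
python3 tip.py w3|tail -6; python3 plan.py 545 -271.5 100 -81.1
```

```text
[-0.0007  0.2628 -0.9649]
 [ 0.0002  0.9649  0.2628]]
0 [[394.0, 372.0], [397.0, 312.0], [263.0, 372.0], [260.0, 312.0]]
0.009 [[390.0, 358.0], [393.0, 301.0], [267.0, 358.0], [264.0, 301.0]]
0.022 [[385.0, 340.0], [387.0, 287.0], [271.0, 340.0], [269.0, 287.0]]
0.03 [[382.0, 331.0], [384.0, 280.0], [274.0, 331.0], [272.0, 280.0]]
t 4.3 pos [662.1903 -60.7353 109.603 ] yaw -85.01186005567793 open 0.044391119786977 F [-0.2014  0.0387 -0.3215]
shift [0.2664, 0.0131, -0.1801] roll -0.0217 rows>= 3.8615251447329704 0.3655943977269111
```

View pics/w3.png

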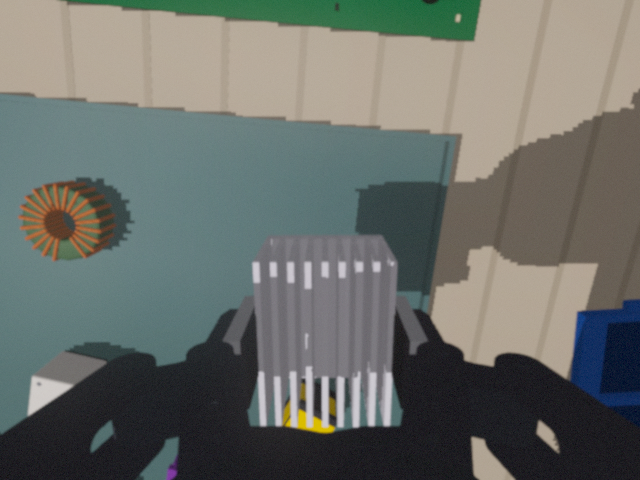

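```bash
cat >> meas.py <<'E'
def inhand(c,s,px,toff):
    # px -> points on plane at tool y=toff ; returns tool x,z of centre, mm
    w=px2w(c,px,s["tool_pos"][2]-toff)
    q=R.from_quat(s["tool_rot"]).inv().apply(w-s["tool_pos"])*1000
    b=cv2.minAreaRect(q[:,[0,2]].astype(np.float32)); print("inhand x,z",np.array(b[0]),"size",b[1],b[2])
E
python3 - <<'E'
from meas import *
c=cap("wrist"); s=manip.sense()
inhand(c,s,[(254,265),(395,265),(389,425),(261,425)],0.0)
inhand(c,s,[(254,265),(395,265),(389,425),(261,425)],-0.002)
E
```

```text
inhand x,z [-1.3193 -2.5448] size (44.82666015625, 58.873695373535156) 0.024108419194817543
inhand x,z [-1.3226 -1.4117] size (44.08718490600586, 57.90249252319336) 0.02410626783967018
```

```bash
python3 plan.py 547 -271 75 -81.1
```

```text
t 4.35 pos [662.1672 -60.7407 109.4983] yaw -85.01219303939808 open 0.0444388106869532 F [ 0.2859 -0.4179 -2.3916]
shift [0.266, 0.0463, -0.1772] roll -0.0217 rows>= 3.875258223932199 0.36562551770075613
```

>>> arm_command([
  [[0.07,0,-0.047],0,0.5],
  [[0.14,0,-0.094],-0.01,0.5],
  [[0.21,0,-0.14],-0.022,0.5],
  [[0.266,0.02,-0.177],-0.022,0.5],
  [[0.266,0.046,-0.177],-0.022,0.5],
  [[0.266,0.046,-0.177],-0.022,0.5],
  [[0.266,0.046,-0.177],-0.022,0.5],
])

```text
time: 5.22
tool_pos: [0.5489, -0.27, 0.0768]
tool_rot: [-0.538, 0.459, -0.459, 0.538]
ft_force: [0.0, 0.3, -0.3]
opening: 0.0444
```

```bash
python3 - <<'E'
from h import *
c=cap("wrist","w4")
E
python3 plan.py 547 -271 36 -81.1
```

```text
t 5.275 pos [ 549.3711 -270.1786   77.3822] yaw -80.95259966816344 open 0.044175207559394934 F [-0.2008  0.5067 -1.4192]
shift [0.0006, 0.0552, -0.0033] roll 0.0008 rows>= 0.663330672031704 0.013775731947339834
```

View pics/w4.png

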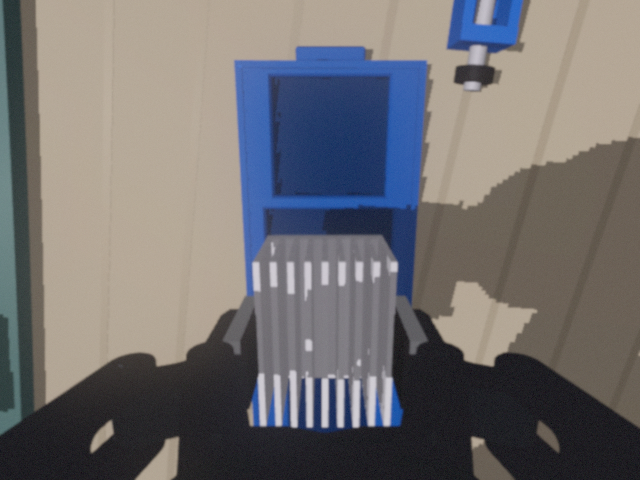

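```bash
python3 - <<'E'
from meas import *
c=cap("wrist"); s=manip.sense(); print(s["tool_pos"])
inhand(c,s,[(270,74),(391,74),(386,197),(273,197)],s["tool_pos"][2]-.008)
print(px2w(c,[(270,74),(391,74),(386,197),(273,197)],.008).mean(0))
inhand(c,s,[(235,61),(427,61),(264,207),(393,207)],s["tool_pos"][2]-.008)
q=px2w(c,[(264,207),(393,207),(236,61),(427,61)],.008)
print(R.from_quat(s["tool_rot"]).inv().apply(q-s["tool_pos"])*1000)
E
```

```text
[ 0.5496 -0.2704  0.0777]
inhand x,z [ 0.5689 64.6508] size (53.073089599609375, 53.54743194580078) 0.00172964739613235
[ 0.6136 -0.2609  0.008 ]
inhand x,z [ 1.0185 64.8522] size (82.65784454345703, 63.44057083129883) 0.00342691782861948
[[-30.3781  69.7482  33.1318]
 [ 30.6045  69.7832  33.1337]
 [-39.8824  69.797   96.5711]
 [ 42.3455  69.8442  96.575 ]]
```

>>> arm_command([
  [[0.002,0.02,-0.004],0,0.5],
  [[0.002,0.035,-0.004],0,0.5],
  [[0.002,0.047,-0.004],0,0.5],
  [[0.002,0.047,-0.004],0,0.5],
  [[0.002,0.047,-0.004],0,0.5],
])

```text
time: 5.95
tool_pos: [0.5459, -0.2733, 0.042]
tool_rot: [-0.537, 0.459, -0.46, 0.537]
ft_force: [-0.7, 0.5, -0.8]
opening: 0.0441
```

```bash
python3 - <<'E'
from h import *
c=cap("wrist","w5");cap("top","t5")
E
python3 plan.py 547 -271 36 -81.1
```

```text
t 6.05 pos [ 546.158  -273.46     42.3733] yaw -81.05419070709758 open 0.044414912425267385 F [-0.7713 -0.4976 -1.2206]
shift [-0.0031, 0.0085, 0.0016] roll 0.0003 rows>= 0.11013271816353781 0.004281242327328876
```

View pics/w5.png

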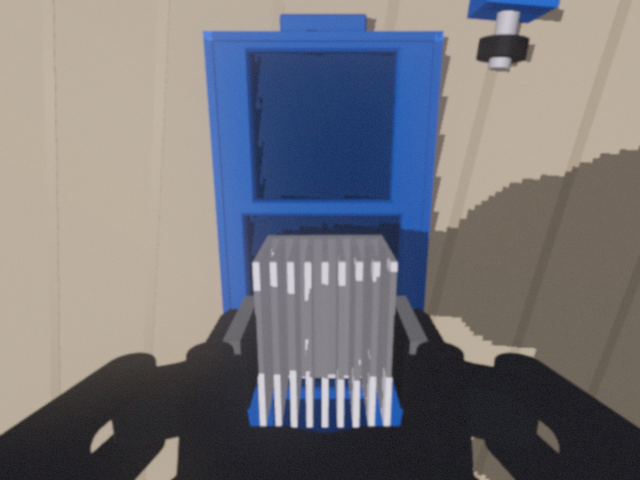

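>>> arm_command([
  [[0,0.003,0],0,0.5],
  [[0,0.005,0],0,0.5],
  [[0,0.0065,0],0,0.5],
  [[0,0.0065,0],0,0.5],
  [[0,0.0065,0],0,0.5],
])

```text
time: 6.68
tool_pos: [0.5458, -0.2733, 0.0381]
tool_rot: [0.538, -0.459, 0.459, -0.537]
ft_force: [-5.3, 2.8, 9.9]
opening: 0.0445
```

```bash
python3 plan.py 547 -271 36 -81.1
```

```text
t 6.675 pos [ 545.8025 -273.3087   38.0884] yaw -81.04946450752976 open 0.04452430495114427 F [-5.3331  2.7566  9.9172]
shift [-0.0028, 0.0028, 0.0021] roll 0.0003 rows>= 0.053368229056738645 0.004722943221516982
```

>>> arm_command([
  [[0,-0.001,0],0,0.0],
  [[0,-0.001,0],0,-0.2],
  [[0,-0.001,0],0,-0.4],
  [[0,-0.001,0],0,-0.4],
  [[0,-0.03,0],0,-0.4],
  [[0,-0.1,0],0,-0.4],
  [[0,-0.16,0],0,-0.4],
  [[0,-0.16,0],0,-0.4],
  [[0,-0.16,0],0,-0.4],
])

```text
time: 7.8
tool_pos: [0.5459, -0.2733, 0.1579]
tool_rot: [-0.537, 0.459, -0.46, 0.538]
ft_force: [-0.3, 0.2, 0.0]
opening: 0.0595
```

```bash
python3 - <<'E'
from h import *
c=cap("wrist","w6")
E
python3 plan.py 470 88 180 -90
```

```text
t 7.85 pos [ 545.2707 -272.8908  156.5421] yaw -81.04946438757 open 0.05983818049532403 F [-0.2527  0.5874 -0.5914]
shift [-0.491, -0.0309, -0.0243] roll 0.0497 rows>= 5.910437730187194 0.83649865536729
```

View pics/w6.png

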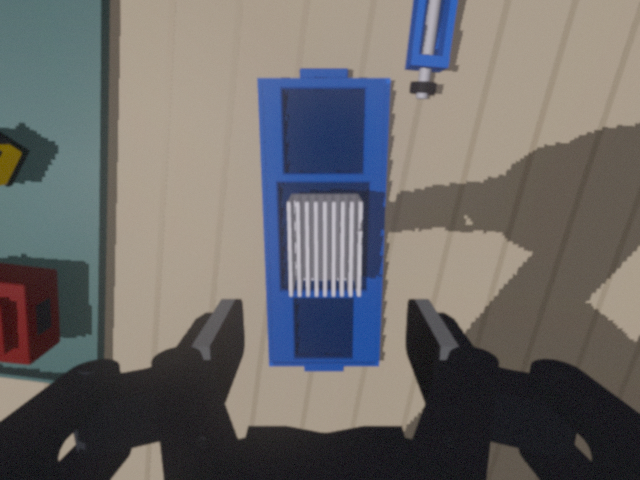

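```bash
python3 plan.py 473 90 180 -81.05
```

```text
t 7.85 pos [ 545.2707 -272.8908  156.5421] yaw -81.04946438757 open 0.05983818049532403 F [-0.2527  0.5874 -0.5914]
shift [-0.493, -0.0309, -0.0199] roll 0.0 rows>= 5.9321613667967545 5.005723644720764e-05
```

>>> arm_command([
  [[-0.493,-0.031,-0.02],0,-0.4],
  [[-0.493,-0.031,-0.02],0,-0.4],
  [[-0.493,-0.031,-0.02],0,-0.4],
  [[-0.493,-0.031,-0.02],0,-0.4],
  [[-0.493,-0.031,-0.02],0,-0.4],
  [[-0.493,-0.031,-0.02],0,-0.4],
  [[-0.493,-0.031,-0.02],0,-0.4],
  [[-0.493,-0.031,-0.02],0,-0.4],
  [[-0.493,-0.031,-0.02],0,-0.4],
])

```text
time: 8.98
tool_pos: [0.4733, 0.0884, 0.1795]
tool_rot: [0.538, -0.46, 0.46, -0.537]
ft_force: [-0.7, -0.3, 0.8]
opening: 0.0603
```

```bash
python3 - <<'E'
from meas import *
c=cap("wrist","w7"); s=manip.sense(); print(s["tool_pos"]*1000,s["opening"])
E
```

```text
[473.4421  88.3259 179.606 ] 0.06002750852104605
```

View pics/w7.png

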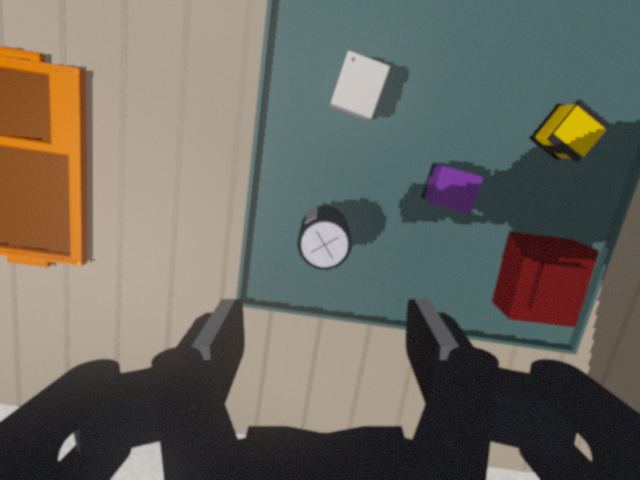

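```bash
python3 - <<'E'
from meas import *
c=cap("wrist"); s=manip.sense(); print(s["tool_pos"]*1000)
im=c["color"]
p=mask(c,(290,200,360,280),(0,0,150),(179,60,255))
rect(c,p,.053,"cap"); inhand(c,s,p,s["tool_pos"][2]-.053)
(cx,cy),r=cv2.minEnclosingCircle(p.astype(np.float32)); print(cx,cy,r, px2w(c,[(cx,cy)],.053))
rect(c,mask(c,(325,45,395,122),(0,0,195),(179,60,255)),.035,"relay")
rect(c,mask(c,(525,95,610,165),(22,120,150),(35,255,255)),.033,"yellow")
a=np.hstack([cv2.resize(im[90:170,525:605],(400,400),interpolation=2),cv2.resize(im[225:335,488:598],(400,400),interpolation=2)])
cv2.imwrite("pics/z4.png",a[:,:,::-1])
E
```

```text
[473.4966  88.38   179.7343]
cap ctr [472.5402  90.0198] size [28.7157 28.7425] long deg -81.17202
inhand x,z [-1.7788 -0.5833] size (28.742530822753906, 28.715665817260742) 0.009681669995188713
324.0 244.0 23.143672943115234 [[0.4729 0.0901 0.053 ]]
relay ctr [570.6477  83.6095] size [25.148  30.2882] long deg -10.427289
yellow ctr [563.3196 -52.3524] size [30.9905 28.651 ] long deg 63.609413
```

View pics/z4.png

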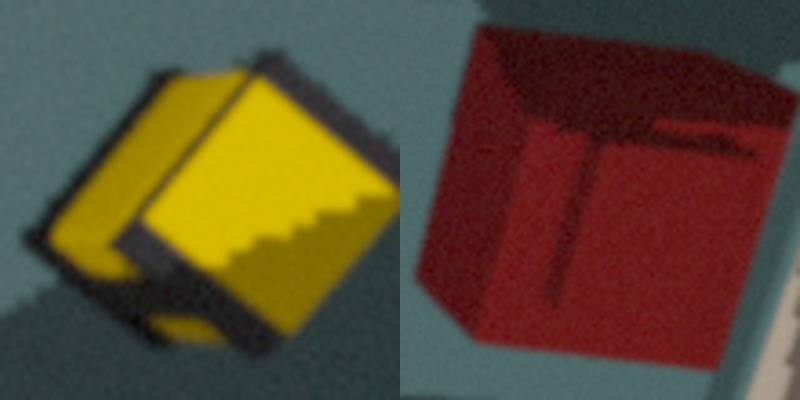

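>>> arm_command([
  [[-0.0015,0.07,-0.0008],0,-0.4],
  [[-0.0015,0.14,-0.0008],0,-0.4],
  [[-0.0015,0.17,-0.0008],0,-0.4],
  [[-0.0015,0.182,-0.0008],0,-0.4],
  [[-0.0015,0.182,-0.0008],0,-0.4],
  [[-0.0015,0.182,-0.0008],0,0.1],
  [[-0.0015,0.182,-0.0008],0,0.3],
  [[-0.0015,0.182,-0.0008],0,0.5],
  [[-0.0015,0.182,-0.0008],0,0.7],
  [[-0.0015,0.182,-0.0008],0,0.7],
  [[-0.0015,0.182,-0.0008],0,0.7],
], newtons=30)

```text
time: 10.45
tool_pos: [0.4741, 0.0908, 0.0454]
tool_rot: [-0.537, 0.459, -0.46, 0.538]
ft_force: [-0.1, -1.4, 7.0]
opening: 0.033
```

>>> arm_command([
  [[0,-0.03,0],0,0.7],
  [[0,-0.08,0],0,0.7],
  [[0,-0.1,0],0,0.7],
  [[0,-0.1,0],0,0.7],
])

```text
time: 10.95
tool_pos: [0.4737, 0.0909, 0.1199]
tool_rot: [-0.537, 0.459, -0.46, 0.538]
ft_force: [-0.3, -1.5, -0.9]
opening: 0.033
```

```bash
python3 - <<'E'
from meas import *
c=cap("wrist","w8"); s=manip.sense(); print(s["tool_pos"]*1000,s["opening"])
p=mask(c,(250,280,400,440),(0,0,150),(179,60,255))
inhand(c,s,p,-0.008)
E
python3 plan.py 614 -260 118 -81.05
```

```text
[472.7316  90.7434 118.4432] 0.03301623942761171
inhand x,z [ -1.4612 -17.8752] size (41.96192932128906, 20.305923461914062) 0.6488454341888428
t 11.0 pos [472.7316  90.7434 118.4432] yaw -81.04890176771379 open 0.03301623942761171 F [ 0.314  -1.0022 -0.5341]
shift [0.4913, 0.0007, 0.1133] roll 0.0 rows>= 6.049986421979967 0.00010263853142154506
```

View pics/w8.png

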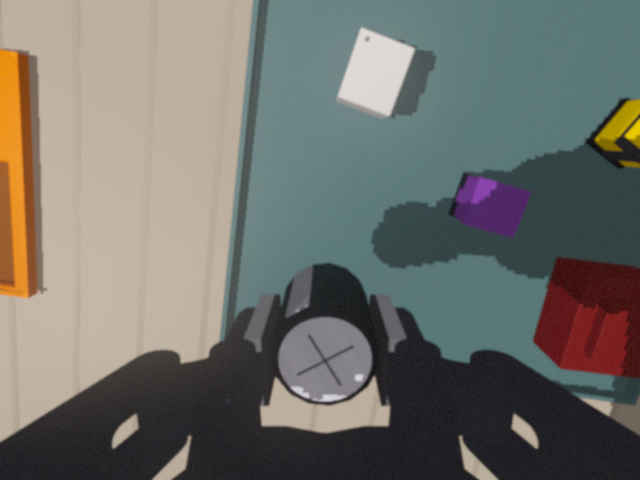

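```bash
python3 - <<'E'
from meas import *
c=cap("wrist"); s=manip.sense()
inhand(c,s,[(278,360),(374,360),(326,316),(326,406)],-0.0076)
E
python3 plan.py 614.5 -260.5 118 -81.05
```

```text
inhand x,z [-1.0493 -2.4304] size (22.561403274536133, 22.58023452758789) 45.1601676940918
t 11.05 pos [472.022   90.7083 117.552 ] yaw -81.04838955227649 open 0.033072048020839545 F [-1.2495  0.3176 -0.6878]
shift [0.4921, -0.0008, 0.1148] roll 0.0 rows>= 6.064137140064212 0.0001505091330394114
```

>>> arm_command([
  [[0.492,0,0.117],0,0.7],
  [[0.492,0,0.117],0,0.7],
  [[0.492,0,0.117],0,0.7],
  [[0.492,0,0.117],0,0.7],
  [[0.492,0,0.117],0,0.7],
  [[0.492,0,0.117],0,0.7],
  [[0.492,0.02,0.117],0,0.7],
  [[0.492,0.04,0.117],0,0.7],
  [[0.492,0.04,0.117],0,0.7],
  [[0.492,0.04,0.117],0,0.7],
])

```text
time: 12.3
tool_pos: [0.6165, -0.2586, 0.0885]
tool_rot: [0.538, -0.459, 0.459, -0.538]
ft_force: [-0.0, 0.1, -0.0]
opening: 0.0332
```

```bash
python3 - <<'E'
from meas import *
c=cap("wrist","w9"); s=manip.sense(); print(s["tool_pos"]*1000,s["opening"])
E
python3 plan.py 616.4 -260.1 44 -81.05
```

```text
[ 616.9827 -259.0105   89.2654] 0.0332129504999568
t 12.35 pos [ 616.9827 -259.0105   89.2654] yaw -80.96854357607954 open 0.0332129504999568 F [ 0.0725  0.2452 -1.287 ]
shift [0.0013, 0.0604, -0.001] roll 0.0005 rows>= 0.7245167666892548 0.007612749899108146
```

View pics/w9.png

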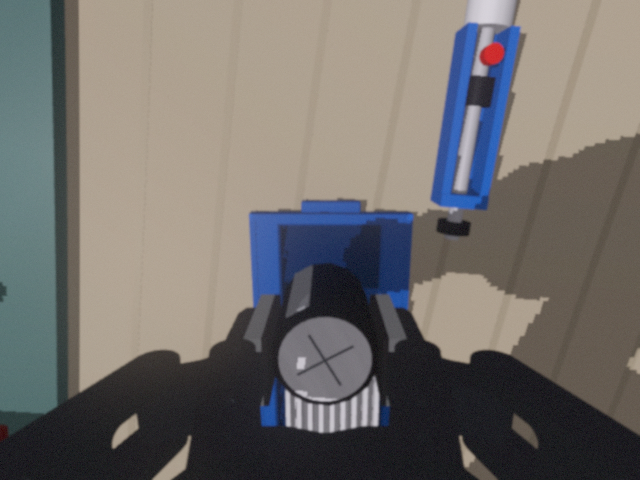

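```bash
python3 - <<'E'
from meas import *
c=cap("wrist"); s=manip.sense()
f=lambda p,z:R.from_quat(s["tool_rot"]).inv().apply(px2w(c,p,z)-s["tool_pos"])*1000
print(f([(250,212),(412,212),(280,226),(381,226)],.008))
print(f([(439,225),(470,225)],.015))
E
```

```text
[[-39.458   81.7068  28.4543]
 [ 42.1413  81.77    28.4702]
 [-24.562   81.7104  21.2491]
 [ 26.8006  81.7501  21.2586]]
[[54.2134 74.7736 23.3085]
 [69.3742 74.7854 23.305 ]]
```

>>> arm_command([
  [[0.0027,0.02,-0.0022],0,0.7],
  [[0.0027,0.04,-0.0022],0,0.7],
  [[0.0027,0.053,-0.0022],0,0.7],
  [[0.0027,0.056,-0.0022],0,0.7],
  [[0.0027,0.058,-0.0022],0,0.7],
  [[0.0027,0.06,-0.0022],0,0.7],
  [[0.0027,0.06,-0.0022],0,0.7],
  [[0.0027,0.06,-0.0022],0,0.7],
])

```text
time: 13.4
tool_pos: [0.6159, -0.2626, 0.0444]
tool_rot: [-0.537, 0.459, -0.46, 0.538]
ft_force: [-0.3, -0.3, 2.9]
opening: 0.0333
```

```bash
python3 - <<'E'
from meas import *
c=cap("wrist","w10"); s=manip.sense(); print(s["tool_pos"]*1000,s["ft_force"])
E

```

```text
[ 615.8711 -262.6248   44.4394] [-1.0335  0.7257  3.9659]
```

View pics/w10.png

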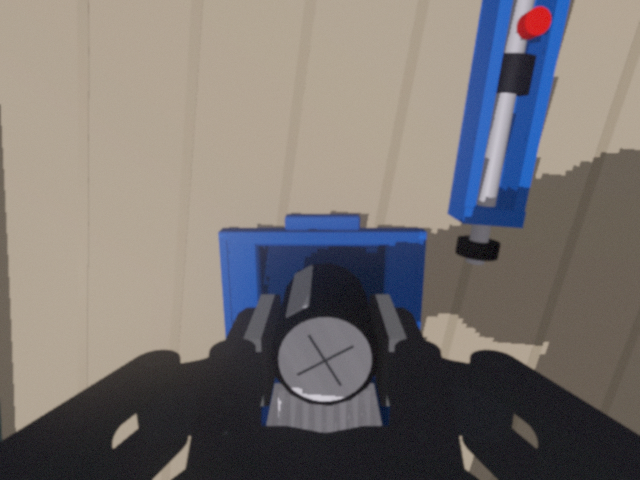

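>>> arm_command([
  [[0,-0.0005,0],0,0.1],
  [[0,-0.0005,0],0,-0.1],
  [[0,-0.0005,0],0,-0.15],
  [[0,-0.0005,0],0,-0.15],
  [[0,-0.03,0],0,-0.15],
  [[0,-0.1,0],0,-0.15],
  [[0,-0.15,0],0,-0.15],
  [[0,-0.15,0],0,-0.15],
  [[0,-0.15,0],0,-0.15],
])

```text
time: 14.58
tool_pos: [0.6155, -0.2624, 0.157]
tool_rot: [-0.537, 0.459, -0.46, 0.538]
ft_force: [-0.1, 0.6, -0.8]
opening: 0.0491
```

```bash
python3 - <<'E'
from h import *
c=cap("wrist","w11")
E
python3 plan.py 572 84 170 -100.5
```

```text
t 14.625 pos [ 614.8619 -262.1089  155.639 ] yaw -81.05473946124859 open 0.04893622829710059 F [ 0.3056  0.3222 -1.4202]
shift [-0.4648, -0.0188, 0.0153] roll 0.108 rows>= 5.584773305282282 1.8173140690421896
```

View pics/w11.png

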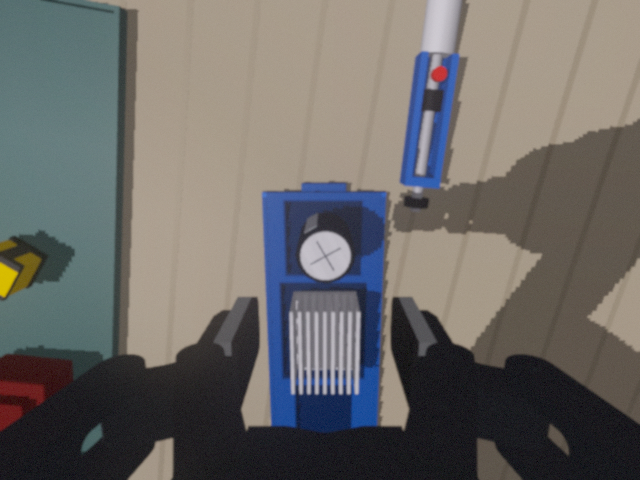

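Capacitor and heatsink sit in their pockets. Next: the relay.

>>> arm_command([
  [[-0.465,-0.019,0.015],0.108,-0.2],
  [[-0.465,-0.019,0.015],0.108,-0.2],
  [[-0.465,-0.019,0.015],0.108,-0.2],
  [[-0.465,-0.019,0.015],0.108,-0.2],
  [[-0.465,-0.019,0.015],0.108,-0.2],
  [[-0.465,-0.019,0.015],0.108,-0.2],
  [[-0.465,-0.019,0.015],0.108,-0.2],
  [[-0.465,-0.019,0.015],0.108,-0.2],
  [[-0.465,-0.019,0.015],0.108,-0.2],
])

```text
time: 15.75
tool_pos: [0.5721, 0.0826, 0.1697]
tool_rot: [-0.452, 0.544, -0.544, 0.451]
ft_force: [-0.8, -0.4, -0.5]
opening: 0.0514
```

```bash
python3 - <<'E'
from meas import *
c=cap("wrist","w12"); s=manip.sense(); print(s["tool_pos"]*1000,s["opening"])
p=mask(c,(270,180,390,300),(0,0,190),(179,60,255))
rect(c,p,.035,"relay"); inhand(c,s,p,s["tool_pos"][2]-.035)
E
python3 plan.py 572 84 36 -100.5
```

```text
[572.2136  82.6197 169.9152] 0.051659871295599645
relay ctr [570.4847  83.631 ] size [25.9912 30.5758] long deg -10.57681
inhand x,z [-0.7302 -1.771 ] size (25.991308212280273, 30.575626373291016) 0.009734740480780602
t 15.8 pos [572.2136  82.6197 169.9152] yaw -100.58702499968199 open 0.051659871295599645 F [-0.1458 -0.2461  0.0011]
shift [-0.0018, 0.1786, -0.0005] roll -0.0005 rows>= 2.142759124155987 0.0081331775403739
```

View pics/w12.png

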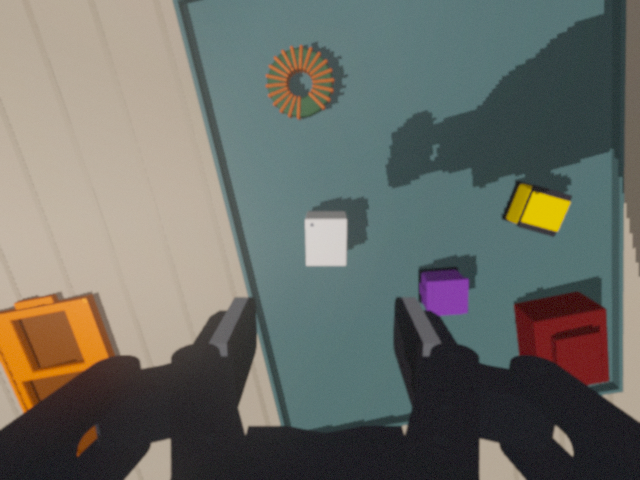

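>>> arm_command([
  [[0,0.07,-0.0024],0,-0.2],
  [[0,0.14,-0.0024],0,-0.2],
  [[0,0.17,-0.0024],0,-0.2],
  [[0,0.179,-0.0024],0,-0.2],
  [[0,0.179,-0.0024],0,-0.2],
  [[0,0.179,-0.0024],0,0.2],
  [[0,0.179,-0.0024],0,0.4],
  [[0,0.179,-0.0024],0,0.6],
  [[0,0.179,-0.0024],0,0.8],
  [[0,0.179,-0.0024],0,0.8],
  [[0,0.179,-0.0024],0,0.8],
], newtons=25)

```text
time: 17.18
tool_pos: [0.572, 0.0842, 0.0381]
tool_rot: [0.451, -0.543, 0.544, -0.453]
ft_force: [0.2, -0.7, 7.6]
opening: 0.0265
```

>>> arm_command([
  [[0,-0.03,0],0,0.8],
  [[0,-0.08,0],0,0.8],
  [[0,-0.1,0],0,0.8],
  [[0,-0.1,0],0,0.8],
])

```text
time: 17.68
tool_pos: [0.5715, 0.0843, 0.1125]
tool_rot: [0.451, -0.543, 0.544, -0.453]
ft_force: [-0.9, 0.5, -0.4]
opening: 0.0265
```

```bash
python3 - <<'E'
from meas import *
c=cap("wrist","w13"); s=manip.sense(); print(s["tool_pos"]*1000,s["opening"])
E
python3 plan.py 477.5 -282 118 -81.05
```

```text
[570.5371  84.2306 110.9476] 0.026233788346433334
t 17.725 pos [570.5371  84.2306 110.9476] yaw -100.48941934736612 open 0.026233788346433334 F [-0.1331 -0.1061 -0.5812]
shift [0.5027, -0.0095, -0.0331] roll -0.108 rows>= 6.046868203421676 1.8167681633052468
```

View pics/w13.png

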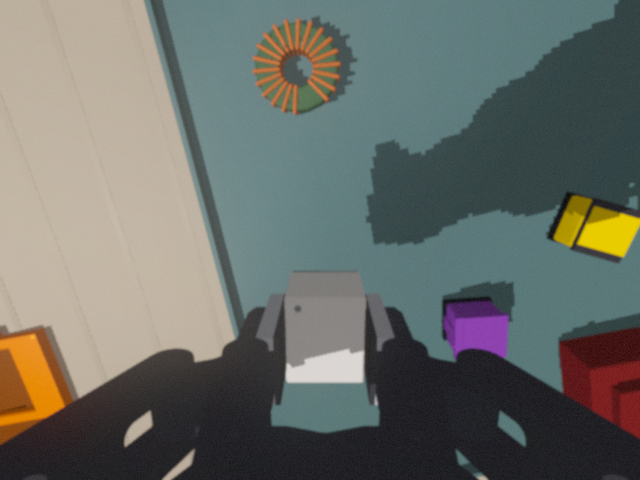

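```bash
python3 - <<'E'
from meas import *
c=cap("wrist"); s=manip.sense()
inhand(c,s,[(285,297),(365,297),(364,381),(286,381)],0.0031)
E
python3 plan.py 479.5 -281.5 112 -81.05
```

```text
inhand x,z [-1.3284 -0.9643] size (31.53929901123047, 27.31258773803711) 89.99518585205078
t 17.775 pos [569.8009  84.195  109.9579] yaw -100.48899334277175 open 0.026543490536639274 F [ 0.4567 -0.6465 -0.1394]
shift [0.5014, -0.0025, -0.0296] roll -0.108 rows>= 6.026953614303509 1.816728349791754
```

>>> arm_command([
  [[0.501,0,-0.031],-0.108,0.8],
  [[0.501,0,-0.031],-0.108,0.8],
  [[0.501,0,-0.031],-0.108,0.8],
  [[0.501,0,-0.031],-0.108,0.8],
  [[0.501,0,-0.031],-0.108,0.8],
  [[0.501,0,-0.031],-0.108,0.8],
  [[0.501,0.02,-0.031],-0.108,0.8],
  [[0.501,0.04,-0.031],-0.108,0.8],
  [[0.501,0.04,-0.031],-0.108,0.8],
  [[0.501,0.04,-0.031],-0.108,0.8],
])

```text
time: 19.02
tool_pos: [0.4795, -0.2795, 0.0808]
tool_rot: [-0.538, 0.459, -0.459, 0.538]
ft_force: [-0.2, -0.6, 0.1]
opening: 0.0265
```

```bash
python3 - <<'E'
from meas import *
c=cap("wrist","w14"); s=manip.sense(); print(s["tool_pos"]*1000,s["opening"])
E
python3 plan.py 478.6 -281.7 37 -81.05
```

```text
[ 479.8457 -279.929    81.3388] 0.02601745471679266
t 19.075 pos [ 479.8457 -279.929    81.3388] yaw -80.94265238569265 open 0.02601745471679266 F [0.1001 0.6031 0.5831]
shift [0.0021, 0.0591, -0.002] roll 0.0006 rows>= 0.7102656026142777 0.01003248731844332
```

View pics/w14.png

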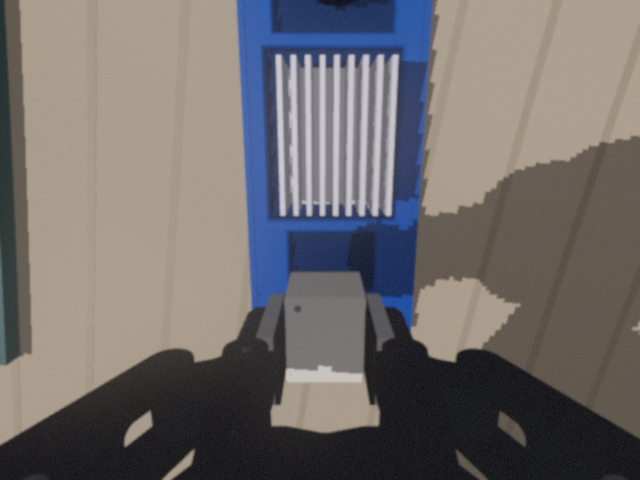

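```bash
python3 - <<'E'
from meas import *
c=cap("wrist"); s=manip.sense()
f=lambda p,z:R.from_quat(s["tool_rot"]).inv().apply(px2w(c,p,z)-s["tool_pos"])*1000
print(f([(288,232),(375,232),(268,220),(396,220),(262,47),(403,47)],.008))
E
```

```text
[[-19.8334  73.7143  20.0992]
 [ 22.8494  73.7378  20.1102]
 [-29.4226  73.7131  26.092 ]
 [ 32.8658  73.7474  26.1079]
 [-29.1808  73.766  102.8451]
 [ 32.2496  73.7998 102.8604]]
```

>>> arm_command([
  [[0.0037,0.02,-0.0039],0,0.8],
  [[0.0037,0.04,-0.0039],0,0.8],
  [[0.0037,0.051,-0.0039],0,0.8],
  [[0.0037,0.054,-0.0039],0,0.8],
  [[0.0037,0.057,-0.0039],0,0.8],
  [[0.0037,0.059,-0.0039],0,0.8],
  [[0.0037,0.059,-0.0039],0,0.8],
  [[0.0037,0.059,-0.0039],0,0.8],
])

```text
time: 20.12
tool_pos: [0.4769, -0.2843, 0.0372]
tool_rot: [-0.537, 0.459, -0.46, 0.537]
ft_force: [-0.0, 0.0, -0.1]
opening: 0.0264
```

```bash
python3 - <<'E'
from meas import *
c=cap("wrist","w15"); s=manip.sense(); print(s["tool_pos"]*1000,s["ft_force"])
E

```

```text
[ 476.8606 -284.306    37.1373] [0.0599 0.1605 0.0869]
```

View pics/w15.png

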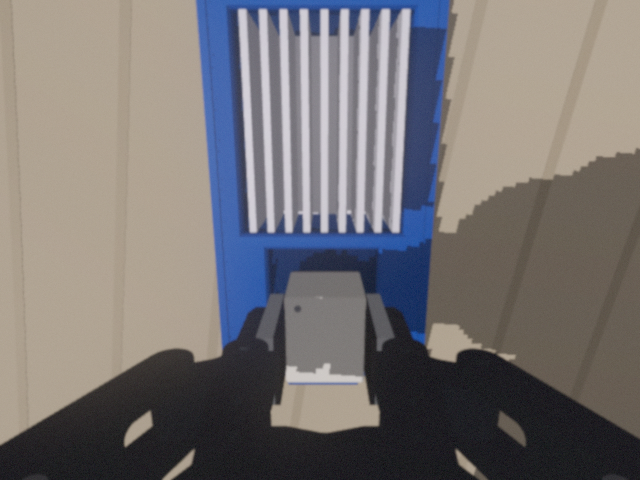

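>>> arm_command([
  [[0,0.001,0],0,0.8],
  [[0,0.0018,0],0,0.8],
  [[0,0.0018,0],0,0.8],
])

```text
time: 20.55
tool_pos: [0.4769, -0.2844, 0.037]
tool_rot: [0.538, -0.459, 0.459, -0.537]
ft_force: [-7.3, 3.8, 14.1]
opening: 0.0262
```

>>> arm_command([
  [[0,0.0,0],0,0.8],
  [[0,0.0,0],0,0.2],
  [[0,0.0,0],0,0.0],
  [[0,0.0,0],0,-0.1],
  [[0,0.0,0],0,-0.1],
  [[0,-0.03,0],0,-0.1],
  [[0,-0.1,0],0,-0.1],
  [[0,-0.17,0],0,-0.3],
  [[0,-0.17,0],0,-0.5],
  [[0,-0.17,0],0,-0.5],
])

```text
time: 21.8
tool_pos: [0.4767, -0.2842, 0.1628]
tool_rot: [0.537, -0.459, 0.46, -0.537]
ft_force: [-0.6, 0.3, 0.0]
opening: 0.0642
```

```bash
python3 - <<'E'
from h import *
c=cap("wrist","w16")
E
python3 plan.py 468 -68 180 -88
```

```text
t 21.85 pos [ 476.1021 -283.7704  161.7182] yaw -81.05275068233851 open 0.06426992591583276 F [-0.1905  0.3094 -0.9203]
shift [-0.2859, -0.024, 0.034] roll 0.0386 rows>= 3.467120254050137 0.649275637164625
```

View pics/w16.png

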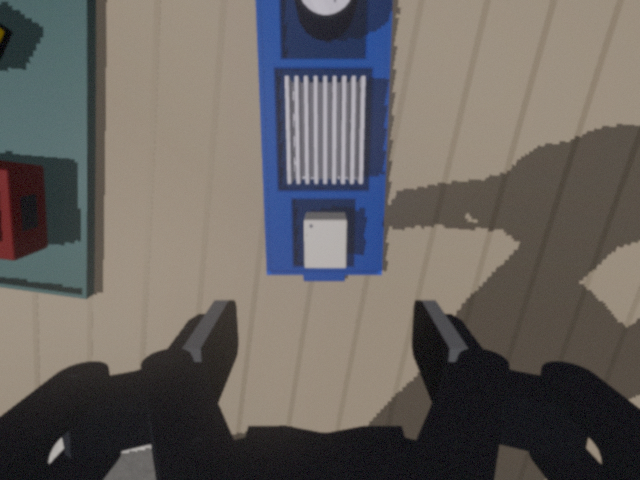

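>>> arm_command([
  [[-0.286,-0.024,0.034],0.039,-0.5],
  [[-0.286,-0.024,0.034],0.039,-0.5],
  [[-0.286,-0.024,0.034],0.039,-0.5],
  [[-0.286,-0.024,0.034],0.039,-0.6],
  [[-0.286,-0.024,0.034],0.039,-0.6],
  [[-0.286,-0.024,0.034],0.039,-0.6],
  [[-0.286,-0.024,0.034],0.039,-0.6],
])

```text
time: 22.72
tool_pos: [0.4683, -0.0694, 0.1803]
tool_rot: [0.508, -0.492, 0.492, -0.508]
ft_force: [0.0, 0.1, -0.7]
opening: 0.068
```

```bash
python3 - <<'E'
from meas import *
c=cap("wrist","w17"); s=manip.sense(); print(s["tool_pos"]*1000,s["opening"])
im=c["color"]; cv2.imwrite("pics/z5.png",cv2.resize(im[150:310,240:420],None,fx=4,fy=3.5,interpolation=2)[:,:,::-1])
E
python3 plan.py 468 -68 37 -88
```

```text
[468.3555 -69.3347 180.505 ] 0.06809873463577462
t 22.775 pos [468.3555 -69.3347 180.505 ] yaw -88.16091024015208 open 0.06809873463577462 F [-0.1554 -0.0695  0.2748]
shift [-0.0018, 0.1913, -0.0002] roll -0.0009 rows>= 2.2961869234367223 0.015038340201128713
```

View pics/w17.png

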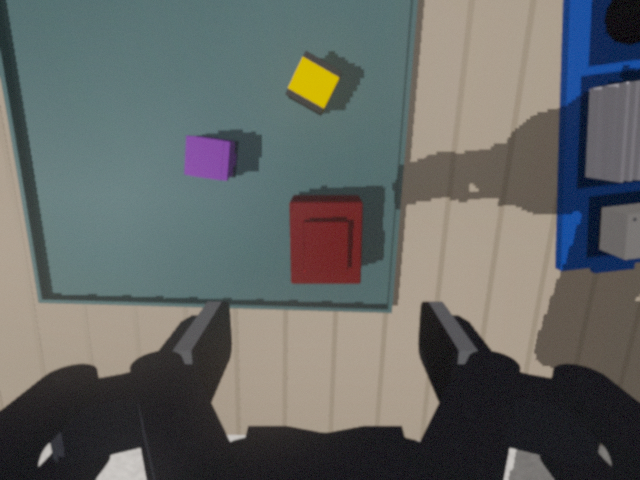

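View pics/z5.png

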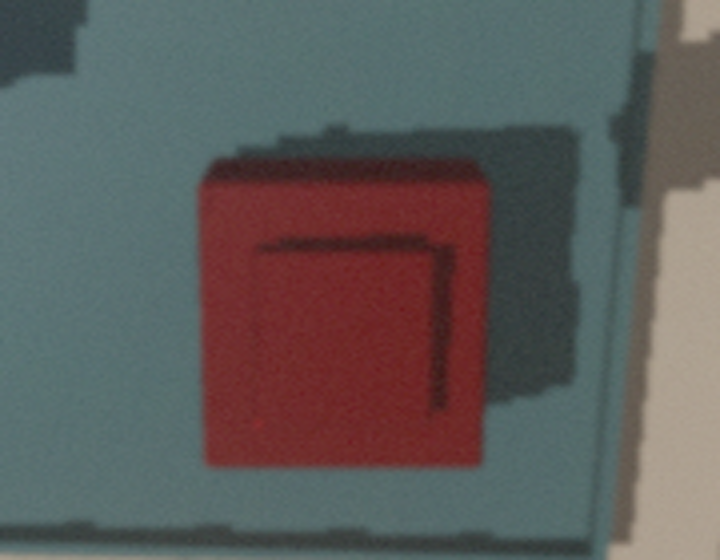

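```bash
python3 - <<'E'
from meas import *
c=cap("wrist"); s=manip.sense(); print(s["tool_pos"]*1000)
p=[(290,202.3),(362.3,202.3),(360.8,283.1),(291.6,283.1)]
rect(c,p,.039,"maroon"); inhand(c,s,p,s["tool_pos"][2]-.039)
E
```

```text
[468.4285 -69.264  180.6438]
maroon ctr [464.0654 -69.1774] size [55.8014 47.447 ] long deg 1.8414605
inhand x,z [-0.2106 -4.2477] size (47.447044372558594, 55.801326751708984) 0.0004284069000277668
```

>>> arm_command([
  [[0.001,0.07,-0.0057],0,-0.6],
  [[0.001,0.14,-0.0057],0,-0.6],
  [[0.001,0.175,-0.0057],0,-0.6],
  [[0.001,0.191,-0.0057],0,-0.6],
  [[0.001,0.191,-0.0057],0,-0.6],
  [[0.001,0.191,-0.0057],0,-0.1],
  [[0.001,0.191,-0.0057],0,0.1],
  [[0.001,0.191,-0.0057],0,0.3],
  [[0.001,0.191,-0.0057],0,0.4],
  [[0.001,0.191,-0.0057],0,0.4],
  [[0.001,0.191,-0.0057],0,0.4],
], newtons=45)

```text
time: 24.2
tool_pos: [0.4659, -0.0698, 0.0396]
tool_rot: [-0.508, 0.49, -0.493, 0.509]
ft_force: [-1.1, -1.4, 6.7]
opening: 0.0468
```

>>> arm_command([
  [[0,-0.02,0],0,0.4],
  [[0,-0.06,0],0,0.4],
  [[0,-0.1,0],0,0.4],
  [[0,-0.11,0],0,0.4],
  [[0,-0.11,0],0,0.4],
  [[0,-0.11,0],0,0.4],
])

```text
time: 24.95
tool_pos: [0.4633, -0.069, 0.1189]
tool_rot: [0.509, -0.492, 0.491, -0.508]
ft_force: [0.1, 0.2, -3.0]
opening: 0.047
```

```bash
python3 - <<'E'
from meas import *
c=cap("wrist","w18"); s=manip.sense(); print(s["tool_pos"]*1000,s["opening"])
E
python3 plan.py 460.5 307.3 115 -89.6
```

```text
[463.2912 -68.9947 118.7976] 0.04686186851039682
t 25.0 pos [463.2912 -68.9947 118.7976] yaw -88.0699457351107 open 0.04686186851039682 F [ 0.0332  1.0082 -3.0534]
shift [-0.5016, 0.0054, 0.0132] roll 0.0085 rows>= 6.021187459745639 0.14299572569059024
```

View pics/w18.png

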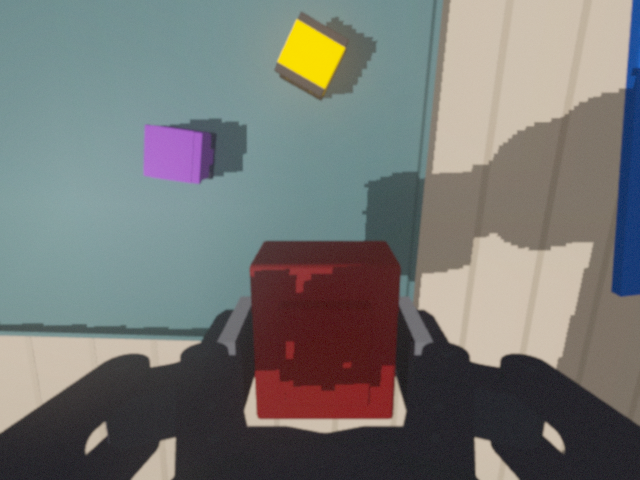

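```bash
python3 - <<'E'
from meas import *
c=cap("wrist"); s=manip.sense()
inhand(c,s,[(251,269),(400,269),(394,416),(257,416)],0.0006)
t=cap("top"); print(px2w(t,[(143,244),(121,227)],0.)[0], px2w(t,[(121,227)],.19))
E
```

```text
inhand x,z [-1.1677 -1.7529] size (47.8173713684082, 54.04861831665039) 0.02453632652759552
[0.6234 0.4651 0.    ] [[0.622  0.4569 0.19  ]]
```

>>> arm_command([
  [[-0.502,0,0.0155],0.0085,0.4],
  [[-0.502,0,0.0155],0.0085,0.4],
  [[-0.502,0,0.0155],0.0085,0.4],
  [[-0.502,0,0.0155],0.0085,0.4],
  [[-0.502,0,0.0155],0.0085,0.4],
  [[-0.502,0,0.0155],0.0085,0.4],
  [[-0.502,0.02,0.0155],0.0085,0.4],
  [[-0.502,0.045,0.0155],0.0085,0.4],
  [[-0.502,0.045,0.0155],0.0085,0.4],
  [[-0.502,0.045,0.0155],0.0085,0.4],
])

```text
time: 26.35
tool_pos: [0.4634, 0.3061, 0.0863]
tool_rot: [0.502, -0.499, 0.499, -0.501]
ft_force: [-0.2, 0.0, -2.7]
opening: 0.0468
```

```bash
python3 - <<'E'
from meas import *
c=cap("wrist","w19"); s=manip.sense(); print(s["tool_pos"]*1000,s["opening"])
E
python3 plan.py 462.2 307.3 38.6 -89.6
```

```text
[463.8679 306.5227  86.9569] 0.047024503564915256
t 26.4 pos [463.8679 306.5227  86.9569] yaw -89.6958380552319 open 0.047024503564915256 F [-0.0236  0.65   -2.5251]
shift [-0.001, 0.0645, -0.0022] roll -0.0005 rows>= 0.774270155769599 0.008956827591768475
```

View pics/w19.png

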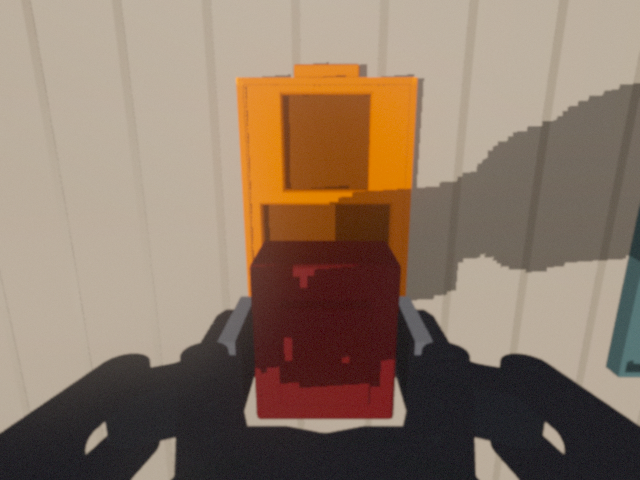

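```bash
python3 - <<'E'
from meas import *
c=cap("wrist"); s=manip.sense()
f=lambda p,z:R.from_quat(s["tool_rot"]).inv().apply(px2w(c,p,z)-s["tool_pos"])*1000
print(f([(281,95),(371,95),(283,190),(369,190),(262,205),(391,205),(237,79),(418,79)],.008))
E
```

```text
[[-21.2207  79.4268  83.4016]
 [ 20.3553  79.4052  83.3993]
 [-21.506   79.3801  39.6   ]
 [ 20.7155  79.3583  39.5953]
 [-32.1141  79.3777  32.1713]
 [ 31.8328  79.3446  32.1634]
 [-41.1249  79.4444  90.2335]
 [ 41.6204  79.4015  90.2269]]
```

>>> arm_command([
  [[0.0013,0.02,-0.004],0,0.4],
  [[0.0013,0.04,-0.004],0,0.4],
  [[0.0013,0.055,-0.004],0,0.4],
  [[0.0013,0.059,-0.004],0,0.4],
  [[0.0013,0.062,-0.004],0,0.4],
  [[0.0013,0.064,-0.004],0,0.4],
  [[0.0013,0.064,-0.004],0,0.4],
  [[0.0013,0.064,-0.004],0,0.4],
])

```text
time: 27.45
tool_pos: [0.4605, 0.3065, 0.0389]
tool_rot: [-0.502, 0.498, -0.498, 0.502]
ft_force: [0.2, -0.6, -3.0]
opening: 0.0471
```

```bash
python3 - <<'E'
from meas import *
c=cap("wrist","w20"); s=manip.sense(); print(s["tool_pos"]*1000,s["ft_force"])
E

```

```text
[460.4764 306.5216  38.8709] [-0.104  -0.6867 -2.9955]
```

View pics/w20.png

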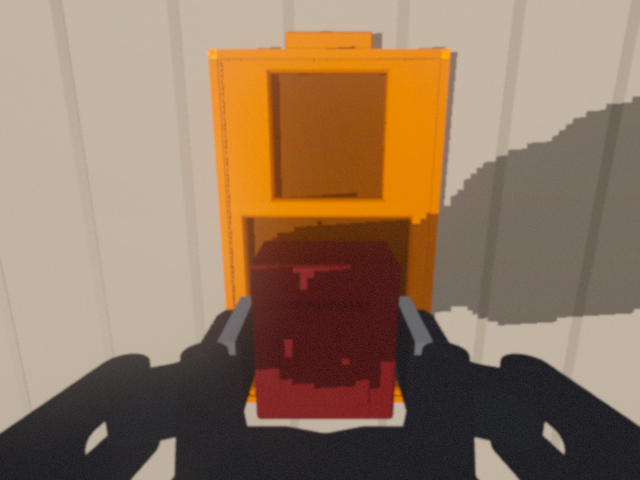

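Not yet in contact; go down a little more.

>>> arm_command([
  [[0,0.0008,0],0,0.4],
  [[0,0.0016,0],0,0.4],
  [[0,0.0016,0],0,0.4],
])

```text
time: 27.88
tool_pos: [0.4605, 0.3065, 0.0387]
tool_rot: [-0.502, 0.498, -0.498, 0.502]
ft_force: [-6.7, -2.0, 10.1]
opening: 0.0472
```

>>> arm_command([
  [[0,0.0,0],0,0.0],
  [[0,0.0,0],0,-0.2],
  [[0,0.0,0],0,-0.3],
  [[0,0.0,0],0,-0.4],
  [[0,-0.03,0],0,-0.4],
  [[0,-0.1,0],0,-0.4],
  [[0,-0.17,0],0,-0.4],
  [[0,-0.17,0],0,-0.4],
  [[0,-0.17,0],0,-0.4],
])

```text
time: 29.0
tool_pos: [0.4602, 0.3064, 0.1646]
tool_rot: [-0.502, 0.498, -0.498, 0.502]
ft_force: [-0.7, -0.3, -0.9]
opening: 0.0599
```

```bash
python3 - <<'E'
from h import *
c=cap("wrist","w21")
E
python3 plan.py 566 -57 150 -26
```

```text
t 29.05 pos [459.5946 306.0235 163.5076] yaw -89.603028275524 open 0.05959641035999695 F [ 0.2849 -0.1053 -1.5362]
shift [0.485, 0.0182, 0.1385] roll -0.3534 rows>= 6.0565989512142515 5.944208250048972
```

View pics/w21.png

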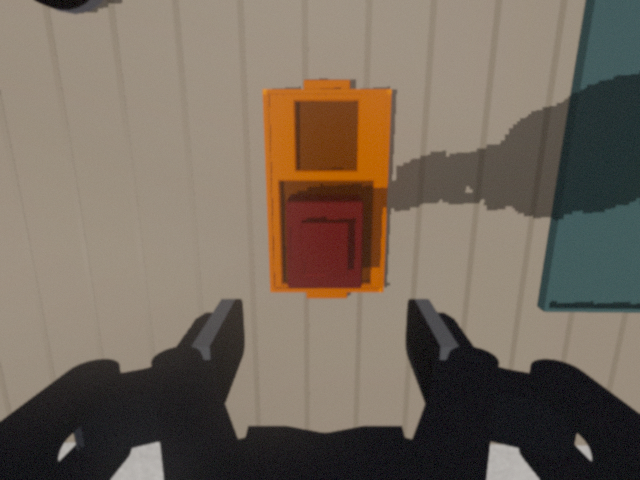

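Maroon is seated in its pocket. Now the ferrite.

>>> arm_command([
  [[0.485,0.0,0.139],-0.353,-0.4],
  [[0.485,0.0,0.139],-0.353,-0.4],
  [[0.485,0.0,0.139],-0.353,-0.4],
  [[0.485,0.0,0.139],-0.353,-0.4],
  [[0.485,0.0,0.139],-0.353,-0.4],
  [[0.485,0.01,0.139],-0.353,-0.3],
  [[0.485,0.018,0.139],-0.353,-0.3],
  [[0.485,0.018,0.139],-0.353,-0.3],
  [[0.485,0.018,0.139],-0.353,-0.3],
  [[0.485,0.018,0.139],-0.353,-0.3],
])

```text
time: 30.3
tool_pos: [0.5667, -0.0554, 0.1509]
tool_rot: [-0.689, 0.159, -0.159, 0.689]
ft_force: [-0.3, 0.4, -0.2]
opening: 0.0553
```

```bash
python3 - <<'E'
from meas import *
c=cap("wrist","w22"); s=manip.sense(); print(s["tool_pos"]*1000,s["opening"])
im=c["color"]; cv2.imwrite("pics/z6.png",cv2.resize(im[190:310,260:400],None,fx=5,fy=5,interpolation=2)[:,:,::-1])
E
python3 plan.py 566 -57 36 -26
```

```text
[566.8651 -55.4103 151.2308] 0.05565336565929105
t 30.35 pos [566.8651 -55.4103 151.2308] yaw -25.99852602874698 open 0.05565336565929105 F [ 0.6409 -0.7001 -0.8248]
shift [-0.0, 0.1536, -0.0024] roll 0.0 rows>= 1.8439199207938752 0.00013775432271082776
```

View pics/w22.png

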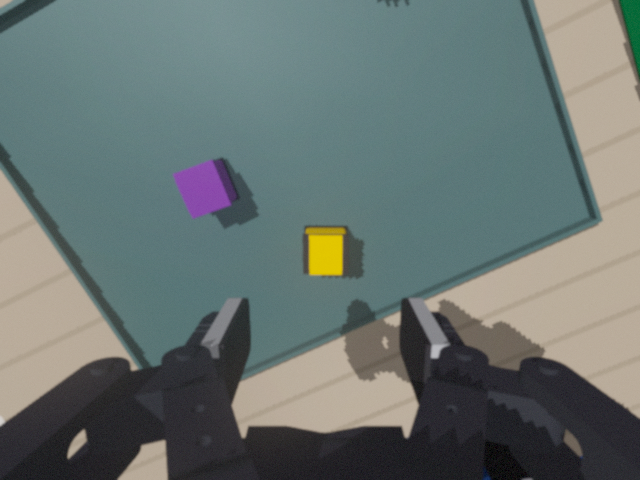

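View pics/z6.png

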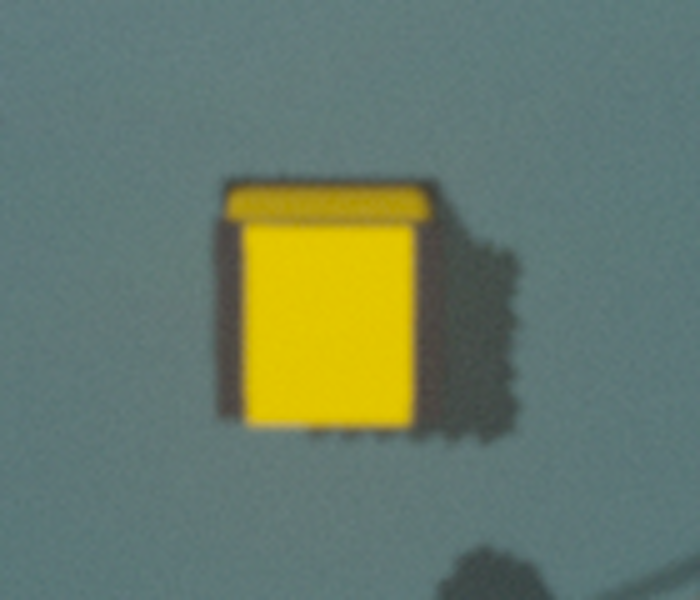

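```bash
python3 - <<'E'
from meas import *
c=cap("wrist"); s=manip.sense(); print(s["tool_pos"]*1000)
p=[(260+218/5,190+222/5),(260+437/5,190+222/5),(260+436/5,190+428/5),(260+219/5,190+428/5)]
rect(c,p,.033,"ferrite"); inhand(c,s,p,s["tool_pos"][2]-.033)
q=[(260+242/5,190+222/5),(260+415/5,190+222/5),(260+415/5,190+428/5),(260+244/5,190+428/5)]
inhand(c,s,q,s["tool_pos"][2]-.033)
E
```

```text
[566.9914 -55.4821 151.423 ]
ferrite ctr [564.6721 -58.4284] size [26.3496 26.983 ] long deg -25.98027
inhand x,z [-0.7948 -3.68  ] size (26.98305892944336, 26.34963035583496) 0.009416390210390091
inhand x,z [-0.546  -3.6802] size (21.263431549072266, 26.349876403808594) 0.009528599679470062
```

>>> arm_command([
  [[0,0.07,-0.0049],0,-0.3],
  [[0,0.13,-0.0049],0,-0.3],
  [[0,0.155,-0.0049],0,-0.3],
  [[0,0.155,-0.0049],0,-0.3],
  [[0,0.155,-0.0049],0,0.1],
  [[0,0.155,-0.0049],0,0.25],
  [[0,0.155,-0.0049],0,0.35],
  [[0,0.155,-0.0049],0,0.45],
  [[0,0.155,-0.0049],0,0.55],
  [[0,0.155,-0.0049],0,0.65],
  [[0,0.155,-0.0049],0,0.65],
], newtons=20)

```text
time: 31.78
tool_pos: [0.5668, -0.0601, 0.037]
tool_rot: [-0.689, 0.158, -0.161, 0.689]
ft_force: [-0.6, -0.4, 7.5]
opening: 0.0277
```

```bash
python3 plan.py 566 -57 36 -26; python3 - <<'E'
from meas import *
c=cap("wrist","w23"); print(manip.sense()["opening"])
im=c["color"]; cv2.imwrite("pics/z7.png",cv2.resize(im[260:440,220:440],None,fx=3.5,fy=3.3,interpolation=2)[:,:,::-1])
E
```

```text
t 31.775 pos [566.8159 -60.1406  36.9871] yaw -26.069095719294427 open 0.027740988040954914 F [-0.5771 -0.4371  7.525 ]
shift [-0.0028, 0.0013, 0.0033] roll -0.0004 rows>= 0.05426637773447373 0.006457543859293285
0.027524031245735103
```

View pics/z7.png

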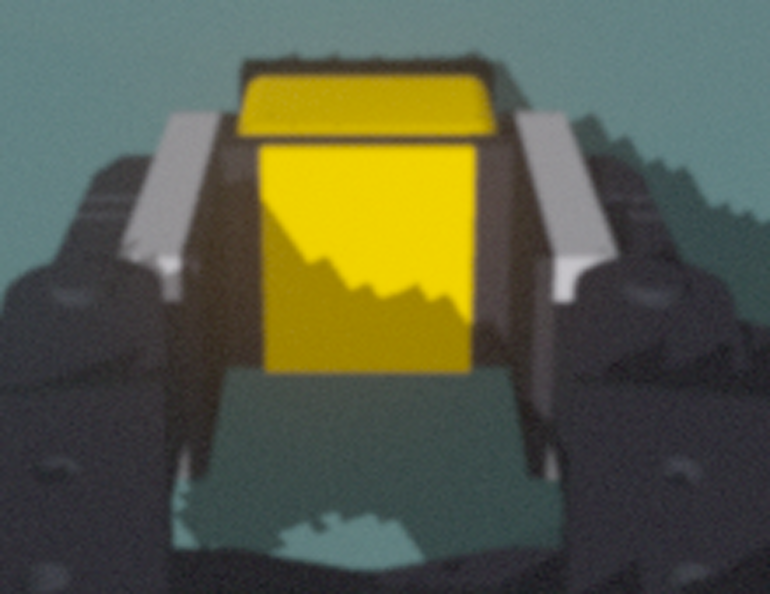

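>>> arm_command([
  [[0,0,0],0,0.2],
  [[0,0,0],0,0],
  [[0,0,0],0,-0.2],
  [[0,-0.03,0],0,-0.3],
  [[0,-0.1,0],0.04,-0.3],
  [[0,-0.14,0],0.1,-0.3],
  [[0,-0.14,0],0.5,-0.3],
  [[0,-0.14,0],0.5,-0.3],
  [[0,-0.14,0],0.5,-0.3],
  [[0,-0.14,0],0.5,-0.3],
  [[0,-0.14,0],0.5,-0.3],
  [[0,-0.14,0],0.5,-0.3],
  [[0,-0.14,0],0.5,-0.3],
  [[0,-0.14,0],0.5,-0.3],
  [[0,-0.14,0],0.5,-0.3],
  [[0,-0.14,0],0.5,-0.3],
])

```text
time: 33.83
tool_pos: [0.5654, -0.0599, 0.1401]
tool_rot: [-0.375, 0.6, -0.6, 0.375]
ft_force: [1.0, -0.3, -0.8]
opening: 0.0557
```

```bash
python3 - <<'E'
from meas import *
c=cap("wrist","w24"); s=manip.sense(); print(s["tool_pos"]*1000,s["opening"],s["joint_pos"])
im=c["color"]; cv2.imwrite("pics/z8.png",cv2.resize(im[180:320,250:410],None,fx=4.5,fy=4,interpolation=2)[:,:,::-1])
E
python3 plan.py 566 -57 36 -116
```

```text
[565.4463 -59.9097 140.095 ] 0.05534192774905559 [-0.1957  0.1281  1.7017  0.      1.3118  1.8286]
t 33.875 pos [565.4463 -59.9097 140.095 ] yaw -115.98771239881313 open 0.05534192774905559 F [0.5839 0.3642 0.6815]
shift [-0.0038, 0.1388, -0.001] roll 0.0001 rows>= 1.6661944729916567 0.0011483739426981102
```

View pics/z8.png

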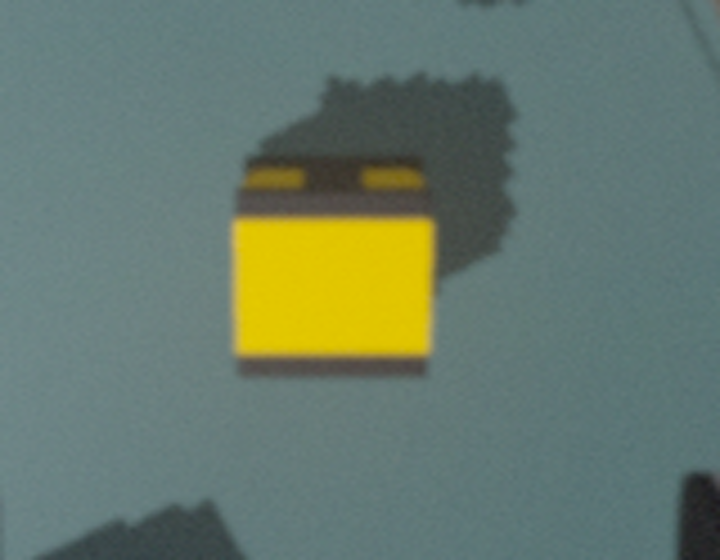

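```bash
python3 - <<'E'
from meas import *
c=cap("wrist"); s=manip.sense(); print(s["tool_pos"]*1000)
g=lambda x,y:(250+x/4.5,180+y/4)
inhand(c,s,[g(234,195),g(434,195),g(432,376),g(236,376)],s["tool_pos"][2]-.033)
E
```

```text
[565.4418 -59.9297 140.1008]
inhand x,z [-1.2255 -0.323 ] size (25.78969955444336, 27.45539093017578) 0.018350353464484215
```

>>> arm_command([
  [[0,0.07,-0.0005],0,-0.3],
  [[0,0.12,-0.0005],0,-0.3],
  [[0,0.139,-0.0005],0,-0.3],
  [[0,0.139,-0.0005],0,-0.3],
  [[0,0.139,-0.0005],0,0.1],
  [[0,0.139,-0.0005],0,0.3],
  [[0,0.139,-0.0005],0,0.45],
  [[0,0.139,-0.0005],0,0.6],
  [[0,0.139,-0.0005],0,0.8],
  [[0,0.139,-0.0005],0,0.8],
  [[0,0.139,-0.0005],0,0.8],
], newtons=25)

```text
time: 35.3
tool_pos: [0.5665, -0.06, 0.0377]
tool_rot: [0.374, -0.599, 0.601, -0.375]
ft_force: [-1.1, -0.7, 6.7]
opening: 0.0246
```

>>> arm_command([
  [[0,-0.03,0],0,0.8],
  [[0,-0.08,0],0,0.8],
  [[0,-0.1,0],0,0.8],
  [[0,-0.1,0],0,0.8],
])

```text
time: 35.8
tool_pos: [0.5662, -0.0599, 0.1122]
tool_rot: [0.374, -0.599, 0.601, -0.375]
ft_force: [-0.3, -1.2, 0.3]
opening: 0.0244
```

```bash
python3 - <<'E'
from meas import *
c=cap("wrist","w25"); s=manip.sense(); print(s["tool_pos"]*1000,s["opening"])
E
python3 plan.py 526.5 307.6 110 -89.6
```

```text
[565.1476 -59.7362 110.6417] 0.02463970520640162
t 35.85 pos [565.1476 -59.7362 110.6417] yaw -116.06212326991688 open 0.02463970520640162 F [ 0.4457 -0.3565 -0.656 ]
shift [-0.4173, 0.0008, -0.2615] roll -0.147 rows>= 5.9098269369509495 2.473095632702514
```

View pics/w25.png

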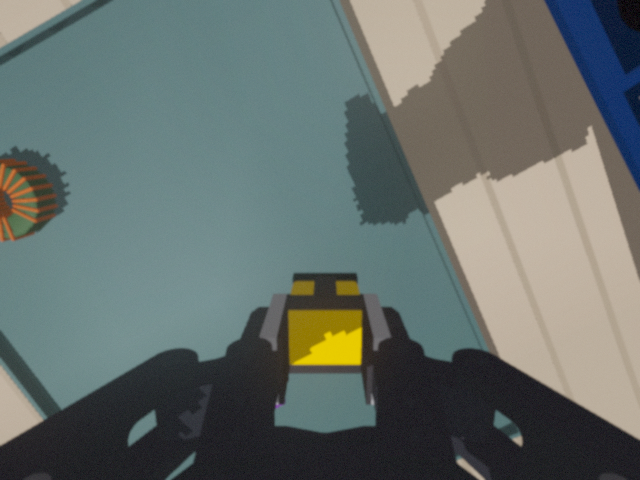

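```bash
python3 - <<'E'
from meas import *
c=cap("wrist"); s=manip.sense()
inhand(c,s,[(288,297),(363,297),(361,373),(289,373)],0.0047)
E
```

```text
inhand x,z [-1.0708 -0.5704] size (28.737024307250977, 25.39007568359375) 89.99530792236328
```

>>> arm_command([
  [[-0.417,0,-0.261],-0.147,0.8],
  [[-0.417,0,-0.261],-0.147,0.8],
  [[-0.417,0,-0.261],-0.147,0.8],
  [[-0.417,0,-0.261],-0.147,0.8],
  [[-0.417,0,-0.261],-0.147,0.8],
  [[-0.417,0,-0.261],-0.147,0.8],
  [[-0.417,0.02,-0.261],-0.147,0.8],
  [[-0.417,0.035,-0.261],-0.147,0.8],
  [[-0.417,0.035,-0.261],-0.147,0.8],
  [[-0.417,0.035,-0.261],-0.147,0.8],
])

```text
time: 37.15
tool_pos: [0.527, 0.3059, 0.0844]
tool_rot: [0.501, -0.499, 0.499, -0.501]
ft_force: [0.3, 0.5, 0.4]
opening: 0.0242
```

```bash
python3 - <<'E'
from meas import *
c=cap("wrist","w26"); s=manip.sense(); print(s["tool_pos"]*1000,s["opening"])
E
python3 plan.py 526.5 307.6 37 -89.6
```

```text
[527.3134 306.2067  84.9653] 0.024600053115514373
t 37.2 pos [527.3134 306.2067  84.9653] yaw -89.69932383808901 open 0.024600053115514373 F [ 0.6819 -0.8124  0.9892]
shift [-0.0019, 0.064, -0.0011] roll -0.0006 rows>= 0.7678784791399121 0.00928260169056266
```

View pics/w26.png

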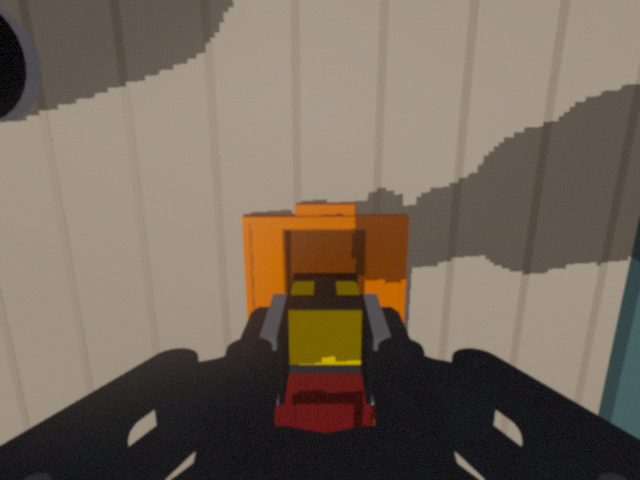

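```bash
python3 - <<'E'
from meas import *
c=cap("wrist"); s=manip.sense()
f=lambda p,z:R.from_quat(s["tool_rot"]).inv().apply(px2w(c,p,z)-s["tool_pos"])*1000
print(f([(243,215),(409,215),(284,230),(365,230)],.008))
E
```

```text
[[-41.4039  77.2885  27.658 ]
 [ 40.5891  77.256   27.644 ]
 [-21.3634  77.2741  20.0608]
 [ 19.0609  77.2581  20.0536]]
```

>>> arm_command([
  [[0.0005,0.02,-0.0015],0,0.8],
  [[0.0005,0.04,-0.0015],0,0.8],
  [[0.0005,0.056,-0.0015],0,0.8],
  [[0.0005,0.06,-0.0015],0,0.8],
  [[0.0005,0.0625,-0.0015],0,0.8],
  [[0.0005,0.0645,-0.0015],0,0.8],
  [[0.0005,0.0645,-0.0015],0,0.8],
  [[0.0005,0.0645,-0.0015],0,0.8],
])

```text
time: 38.25
tool_pos: [0.5259, 0.307, 0.0367]
tool_rot: [-0.501, 0.498, -0.498, 0.502]
ft_force: [0.4, 0.4, 1.6]
opening: 0.0242
```

```bash
python3 - <<'E'
from meas import *
c=cap("wrist","w27"); s=manip.sense(); print(s["tool_pos"]*1000,s["ft_force"])
E

```

```text
[525.8985 306.995   36.7245] [ 0.8165 -0.3894  1.9006]
```

View pics/w27.png

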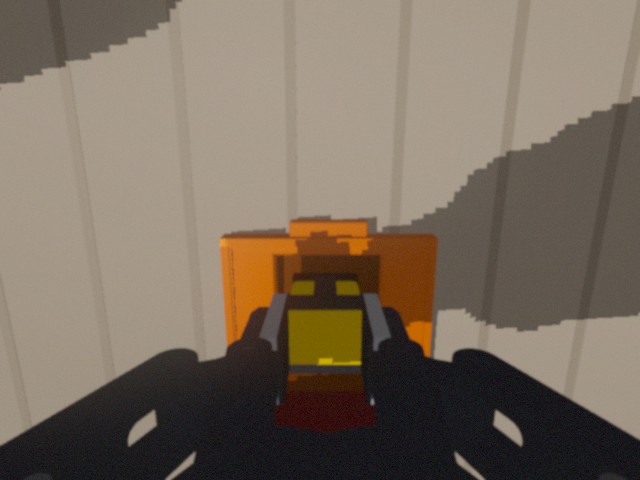

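>>> arm_command([
  [[0,0.0008,0],0,0.8],
  [[0,0.0008,0],0,0.8],
  [[0,0.0008,0],0,0.3],
  [[0,0.0008,0],0,0.1],
  [[0,0.0008,0],0,0],
  [[0,0.0008,0],0,-0.1],
  [[0,0.0008,0],0,-0.1],
  [[0,-0.03,0],0,-0.1],
  [[0,-0.1,0],0,-0.1],
  [[0,-0.18,0],0,-0.1],
  [[0,-0.18,0],0,-0.1],
  [[0,-0.18,0],0,-0.1],
])

```text
time: 39.8
tool_pos: [0.5256, 0.3069, 0.1714]
tool_rot: [-0.502, 0.498, -0.498, 0.502]
ft_force: [-0.1, -1.3, -0.6]
opening: 0.047
```

```bash
python3 - <<'E'
from meas import *
c=cap("wrist","w28"); s=manip.sense(); print(s["tool_pos"]*1000,s["ft_force"],s["opening"])
cap("side","s28"); cap("top","t28")
E
python3 plan.py 420 100 300 -89.6
```

```text
[524.8911 306.5153 169.9859] [ 0.5335  0.2658 -1.2569] 0.04693646975991179
t 39.95 pos [524.4454 306.2971 169.0916] yaw -89.60241951272526 open 0.04695327497396235 F [ 0.3547 -0.1178 -0.6701]
shift [0.2743, -0.1737, -0.1417] roll -0.0 rows>= 4.251436443299443 0.000226122684605832
```

View pics/w28.png

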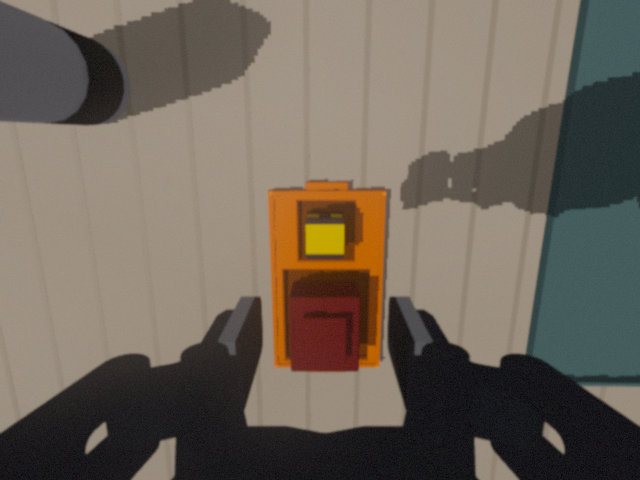

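View pics/s28.png

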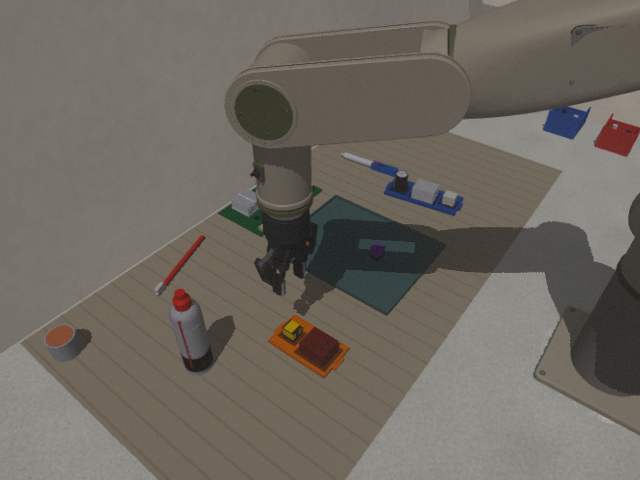

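>>> arm_command([
  [[0,-0.1,0],0,-0.1],
  [[0.1,-0.17,-0.05],0,-0.1],
  [[0.274,-0.174,-0.142],0,-0.1],
  [[0.274,-0.174,-0.142],0,-0.1],
  [[0.274,-0.174,-0.142],0,-0.1],
  [[0.274,-0.174,-0.142],0,-0.1],
  [[0.274,-0.174,-0.142],0,-0.1],
  [[0.274,-0.174,-0.142],0,-0.1],
])

```text
time: 40.95
tool_pos: [0.4205, 0.1014, 0.3008]
tool_rot: [0.502, -0.498, 0.498, -0.502]
ft_force: [0.6, -0.3, -0.4]
opening: 0.0467
```

```bash
cat mm.py > m1.py; cat >> m1.py <<'E'
B=np.array([546.8,-271.04]); a=np.radians(8.94)
cv2.imwrite("pics/t29.png",im[:,:,::-1])
b=np.hstack([cv2.resize(im[225:335,435:505],None,fx=5,fy=5,interpolation=2),cv2.resize(im[260:370,175:245],None,fx=5,fy=5,interpolation=2)])
cv2.imwrite("pics/t29z.png",b[:,:,::-1]); cap("side","s29")
d=cv2.absdiff(im,cv2.imread("pics/top0.png")[:,:,::-1])
for n,bx in [("choke",(295,205,330,238)),("purple",(335,280,358,300)),("can",(105,212,156,258)),("pump",(470,148,496,231)),("orange rim",(188,270,195,330))]: print(n,d[bx[1]:bx[3],bx[0]:bx[2]].mean(),d[bx[1]:bx[3],bx[0]:bx[2]].max())
E
python3 m1.py
```

```text
choke 2.1835497835497835 9
purple 15.591304347826087 78
can 2.5089514066496164 13
pump 2.5279579857893113 11
orange rim 2.6063492063492064 9
```

View pics/t29z.png

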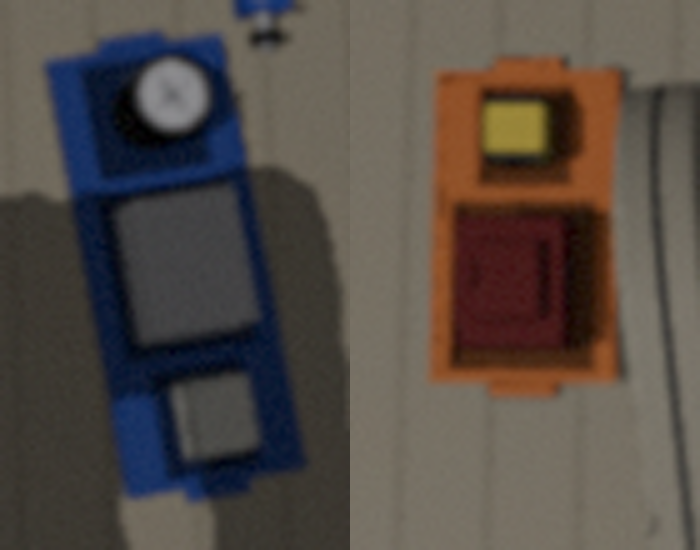

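View pics/t29.png

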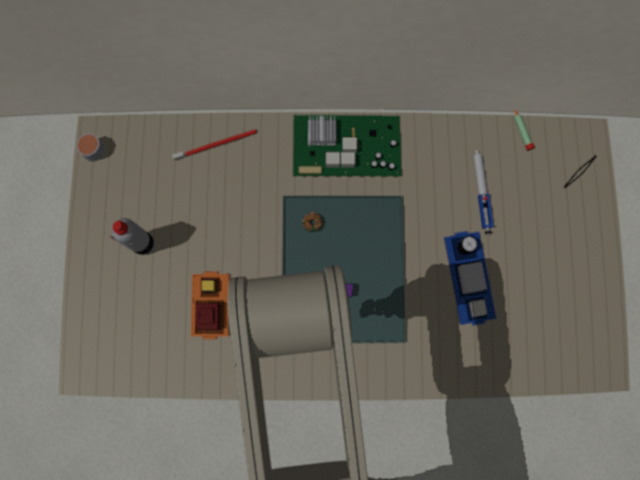

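```bash
cat mm.py > m2.py; cat >> m2.py <<'E'
go("cap want(614,-260.5)",(455,232,485,262),(0,0,75),(179,70,255),.052)
go("heatsink want(544.8,-271.3)",(452,255,492,300),(0,0,45),(179,80,255),.038)
go("relay want(477.6,-281.9)",(462,295,495,322),(0,0,45),(179,90,255),.034)
go("maroon want(460.4,307.2)",(190,298,226,336),(0,150,0),(12,255,70),.038)
go("yellow want(526.5,307.8)",(198,275,220,296),(20,100,70),(35,255,255),.032)
E
python3 m2.py
```

```text
cap want(614,-260.5) ctr [ 615.2401 -261.6365] size [30.779  31.4357] long-axis deg -46.40307
heatsink want(544.8,-271.3) ctr [ 542.4822 -268.4065] size [63.6475 55.8433] long-axis deg 9.199937
relay want(477.6,-281.9) ctr [ 475.7784 -279.3067] size [34.8252 38.145 ] long-axis deg -80.39444
maroon want(460.4,307.2) ctr [458.174  299.0427] size [67.3746 62.9046] long-axis deg 0.10043567
yellow want(526.5,307.8) ctr [526.6763 307.5692] size [24.0314 28.3606] long-axis deg -89.73637
```

View pics/s29.png

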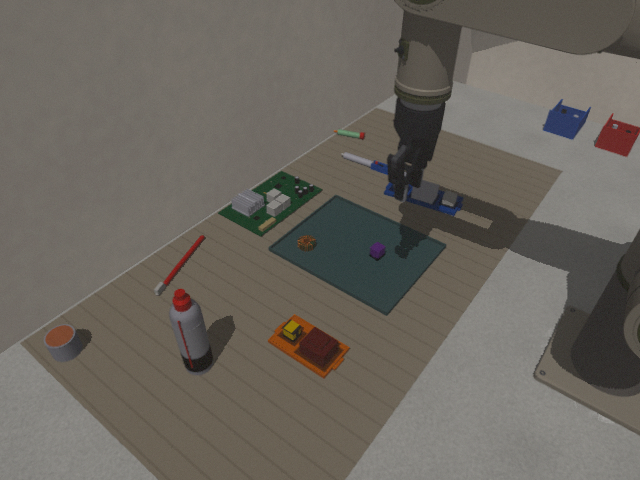

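```bash
python3 - <<'E'
from station import manip
s=manip.sense(); print(s["time"],s["ft_force"],s["joint_velocities"].round(3))
print(manip.job_done())
E
```

```text
41.1 [-0.73187561 -0.08357646  0.35731625] [-0.003 -0.005 -0.     0.001  0.002 -0.   ]
the job is handed in; nothing more can be done
None
```

All five parts are in their pockets, placed in the order you listed: heatsink, black capacitor and white relay in the blue tray, then the maroon transformer and the yellow-taped transformer in the orange one. I handed the job in at about 41 s with the arm clear of everything.

**Placing:** Each part was lowered into its pocket until the wrist force showed it on the floor, about 3–14 N, then released. I didn't read the contact force for the yellow transformer's last 0.6 mm, but its height matched the pocket floor.

**Regrip:** I first gripped the yellow transformer across its 28 mm side. The finger opening read 27.7 mm, so I released it, turned 90° and regripped it across its 25 mm side, which read 24.6 mm.

**Final checks:**
- **Seating:** the wrist and side views show every part upright in its pocket.
- **Position:** in the last top view, the capacitor and yellow transformer measured within 2 mm of their pocket centres. The heatsink and relay read 3–4 mm off. I put that down to their side walls being in the colour mask.
- **Failed check:** the last top-view position for the maroon transformer was unusable, because shadow got into the mask. Its placing rests on the pictures and the contact height.
- **Left alone:** the choke, spray can and pump look the same as at the start. The arm partly hid the purple look-alike from the top camera, so that comparison was no use, but the side view shows it where it started.

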